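# Balance check: set the blank on the dome and draw the arrest slide

## Task

Set the small brass disc flat on the domed head of the balance stand, centred so that it balances there on its own. Then, with the disc let go, pull the spring-loaded arrest slide by its upright black post straight out until its pointer stands between the two ribs of the index clip, and finish while holding it there, with the disc still balanced almost level on the dome alone. Leave the other loose parts on the bench alone.

Things in the scene. Friction and masses are not known exactly. Their poses are not given: they have to be found in the camera images.
- disc: The workpiece: a plain brass disc, 51 mm in diameter and 11 mm thick, 0.1 to 0.2 kg, lying flat and loose on the bench to the left or to the right of the stand. Origin: centre of its underside; z is its axis.
- stand: Balance stand, fixed: grey base plate 245 x 94 x 12 mm, x = -190 to +55 mm. Origin: on the bench under the dome. -x is the direction in which the slide is pulled out (roughly towards the robot), y runs left across it. Guide block at x = -86 to -50 mm, 70 mm wide, 61 mm high. Beside the disc's seat (|y| over 21 mm) nothing stands above the plate: fingers fit there.
- dome: The steel head of the stand that carries the disc: a post 26 mm in diameter with a domed top (dome radius 40 mm). Origin as the stand's.
- dome_top (a point): Highest point of the dome, 55 mm above the bench; the disc's underside rests here. A disc set d off centre tilts by about d / 35 mm rad and slips off if some 10 mm off.
- slide (a joint): Travel of the arrest slide, m: 0 home, grows as pulled out along the stand's -x, ends at 0.085. A spring pulls it home: 3.2 N at 0, 8.4 N at 0.065. When home its two tines (6 mm wide, 17.5 mm either side of the dome, tops 50 mm above the bench, reaching 15 mm past the dome's centre) lie 5 mm below a level disc; at the mark they are clear of it.
- post_grip (a point): Where to grip the slide's upright black pull post: on its axis, 80 mm above the bench. The post is a cylinder 18 mm in diameter from 54 to 95 mm above the bench, with a 23 mm rim from 95 to 100 mm on top; it stands 117 mm in front of the dome when the slide is home, and moves with the slide.
- pointer (a point): Tip of the slide's pointer, a thin upright fin (3 mm thick, top 60 mm above the bench) that sticks out to the left of the slide beside the post, level with the post's axis along the slide; moves with the slide.
- clip: Index clip, fixed on the rail to the left of the slide: a small aluminium saddle 20 x 12 mm with two upright ribs 4 mm thick, 12 mm apart inside, their tops 60 mm above the bench. Its axes are parallel to the stand's. Its place along the rail varies: 45 to 65 mm in front of the pointer's home.
- mark (a point): The middle of the gap between the clip's two ribs; the pointer must come beside it (same x in the stand's frame).
- vee: Bystander: grey steel vee block, 50 x 60 x 36 mm, origin at the centre of its underside; it lies on the side of the stand where the disc is not.
- bolt: Bystander: dark steel bolt standing on its head, 26 mm wide and 69 mm tall, origin at the centre of its underside, behind the stand on the right.
- block: Bystander: wooden packing block, 55 x 120 x 35 mm, origin at the centre of its underside, behind the stand on the left.

How it is judged:
By the outcome, as a careful person would: the job done as asked, in the order asked, and still so for the second after the job is handed in, while the arm keeps its last pose, push and grip.
It also fails if it takes over 48 s, if anything falls off the work surface, if the arm or the gripper's body presses on something with over 40 N, if the wrist force passes 120 N, or if a joint passes its speed limit or range.

## Robot

A 6-joint arm with a two-finger parallel gripper is mounted at the origin on a cart in front of the work surface, level with it; the furniture and walls round the work are solid. World frame = base frame: x ahead of the robot, y to its left, z up, the work surface at z = 0. Lengths are in m, angles in rad, forces in N, time in s.
With the tool pointing down it reaches from about 0.375 to 0.975 m from the base axis. Payload 3.8 kg.
Tool frame: the origin (TCP) lies at the very end of the fingers, on their centre line; the grasp point (between the pads) lies 19 mm behind it; z points along the fingers, y is the line along which they close (so a half turn about z gives the same grasp; the last joint's range is limited). The gripper opens to 88 mm and grips with 3 to 60 N. Pads are 18 mm wide; open, the fingers measure 123 mm over their backs; the gripper's body (75 mm by 187 mm) begins 45 mm behind the grasp point.
Start: joints at [-1.357, 0.264, 1.604, -0, 1.274, -0.037], TCP at [0.168, -0.654, 0.239] pointing down, gripper open.
Joint ranges: [-2.63, 2.63], [-0.94, 2.18], [0.31, 2.57], [-1.31, 4.45], [0, 2.66], [-2.55, 2.55]. Speed limits (rad/s): [2.57, 2.57, 3.14, 3.14, 3.14, 3.14].

## Interface

Orientations are given as a unit quaternion [w, x, y, z].
In Python, from cell import arm gives the robot as it stands.
- The arm moves only by the tool move_arm, never from a script. Its argument "deltas" is a list of rows, each an object of numbers: "gripper": the opening, from 0 (shut) to 1 (fully open); "x", "y", "z": the shift along the tool's x, y, z normalised to -1 to 1, where 1 is 0.4 m; "twist": the turn about the tool's z normalised to -1 to 1, where 1 is 360 degrees. In form: [{"gripper": .., "x": .., "y": .., "z": .., "twist": ..}, ...]. A call has 1 to 5 rows; each row is the pose to reach, as a shift and turn from the pose commanded when the call began, along the tool's axes at that moment, turning the shorter way round; what a row does not reach only later rows make up. A row lasts 1/10 s, in which the tool goes at most 50 mm and 8.59 degrees, less where a joint would pass 70% of its speed; a pose out of reach is approached as far as the arm can. A call with a number of a shift or a turn outside -1 to 1 is refused whole. A call with a gripper value outside its range is refused whole. The fingers move at their own pace and stop on an object; "squeeze" is the grip in N (left out, the last holds). Time passes only in rows, so rows that repeat a pose let the fingers close. It gives the time, the measured TCP pose, the force, the opening and the grip force at its end, in the units of the state.
- arm.state(): the state, without advancing time (a new reading comes with each control period).
- arm.snapshot(name): name is "scene" or "side" or "wrist"; returns the picture (400x640x3 uint8, red, green, blue); there is no depth.
- arm.camera_params(name): a dict with "fx", "fy", "cx", "cy" (pixels), "R" (3x3) and "t" (3): a world point X has camera coordinates R X + t; the wrist camera has in their place "mount" (4x4, takes a point from camera to tool coordinates, whose origin is the TCP and whose axes are the flange's). Camera axes: x right, y down, z forward; pixel columns grow to the right and rows downward; lengths in m; the calibration is good to about 2 mm. A picture is of the moment at which its call begins: read the wrist's pose just before it. camera_params takes no time and is no camera call.
- arm.sign_off(): hands the job in; it is judged then, once.
The state is a dict: "t": time; "joint_pos": joint angles; "qd": joint speeds; "joint_torque": joint torques, N m; "ee_pos": TCP position; "tcp_rot": TCP orientation; "ft_force": force on the tool from outside, world axes, zero at the start; "torque": the same for the moment, N m; "width": opening from 0.0 (shut) to 1.0 (fully open); "gripper_force": force on a finger pad.
Only numpy, scipy, OpenCV 4.12 (cv2) and the standard library are available. Lean on these libraries where they do the work, as an engineer would, in place of code of your own. Each camera call takes 0.05 s, during which the arm holds its last target. There are 200 camera calls.

## Working session

There is one attempt and no reset: what is moved stays moved. The work goes in short steps, Python scripts to look and compute and a tool call to move; the robot and the scene stay as the last step left them, time stands still between calls to the robot, and variables do not carry over. Pictures are saved under pics/ and viewed, at most 10 in all, crops included, and the job is handed in when it is done.

Besides the shell and the picture viewer there is one more tool, called after "Call:" as name([rows], argument=value, ...), one row to a line, values as JSON. move_arm: Moves the arm, as the interface text tells. Its arguments: {"type":"object","properties":{"deltas":{"type":"array","items":{"type":"object","properties":{"gripper":{"type":"number"},"x":{"type":"number"},"y":{"type":"number"},"z":{"type":"number"},"twist":{"type":"number"}}}},"squeeze":{"type":"number"}},"required":["deltas"]}

```bash
mkdir -p pics; ls; cat > h.py <<'E'
import numpy as np, cv2
from cell import arm
def snap(n,f):
    im=arm.snapshot(n); cv2.imwrite('pics/'+f,im[:,:,::-1]); return im
def cam(n):
    p=arm.camera_params(n); K=np.array([[p['fx'],0,p['cx']],[0,p['fy'],p['cy']],[0,0,1]]); return K,np.array(p['R']),np.array(p['t'])
def ray(n,u,v,z):
    K,R,t=cam(n); d=R.T@np.linalg.inv(K)@[u,v,1]; c=-R.T@t; return c+d*(z-c[2])/d[2]
def proj(n,X):
    K,R,t=cam(n); q=K@(R@np.array(X)+t); return q[:2]/q[2]
E
python3 - <<'E'
from h import *
a=snap('scene','a.png'); b=snap('side','b.png')
for n in('scene','side'):
    K,R,t=cam(n); print(n,K[0,0],-R.T@t,R[2])
print(arm.state()); print(arm.camera_params('wrist'))
E
```

```text
pics
scene 364.6210622967867 [0.07516474 0.56132201 0.6636645 ] [ 0.55176856 -0.56576666 -0.61274754]
side 426.37232710883023 [ 0.52617408 -1.05945115  0.46826558] [ 0.05019889  0.942006   -0.33182039]
{'t': 0.1, 'joint_pos': array([-1.35687979e+00,  2.64650587e-01,  1.60521921e+00,  1.41578967e-05,
        1.27370182e+00, -3.69002154e-02]), 'qd': array([ 6.92444601e-05,  6.85869741e-04, -2.12200560e-03,  9.10965390e-04,
       -2.54234020e-03, -1.82190682e-04]), 'joint_torque': array([-1.16506258e-04, -5.03619504e+01, -3.58071506e+01,  7.30784261e-02,
        2.33401533e-02, -4.62897560e-05]), 'ee_pos': array([ 0.1673995 , -0.65325801,  0.2375407 ]), 'tcp_rot': array([-9.86205115e-04,  9.92146444e-01,  1.25077791e-01, -8.07224820e-05]), 'ft_force': array([ 0.72082037, -0.75293233,  0.50286845]), 'torque': array([-0.03014789, -0.01698038,  0.05974856]), 'gripper_force': 0.0, 'width': 1.001793712144577}
{'fx': 302.91420375399497, 'fy': 302.91420375399497, 'cx': 323.2159587153936, 'cy': 201.4460740183432, 'mount': array([[ 4.41492345e-04, -9.48351588e-01, -3.17220856e-01,
         8.19838202e-02],
       [ 9.99999864e-01,  3.30355607e-04,  4.04131754e-04,
        -7.20695484e-04],
       [-2.78463302e-04, -3.17220991e-01,  9.48351604e-01,
        -1.45622219e-01],
       [ 0.00000000e+00,  0.00000000e+00,  0.00000000e+00,
         1.00000000e+00]])}
```

View pics/a.png

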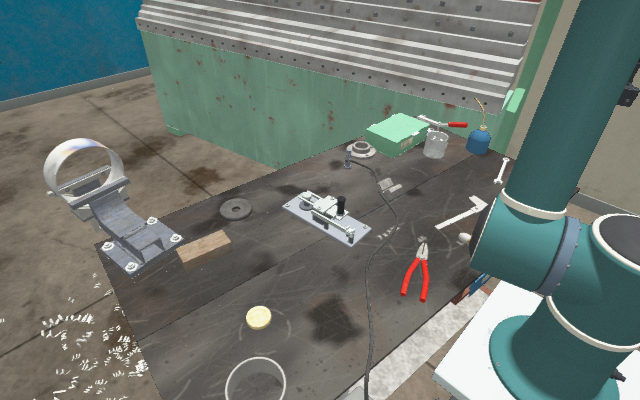

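View pics/b.png

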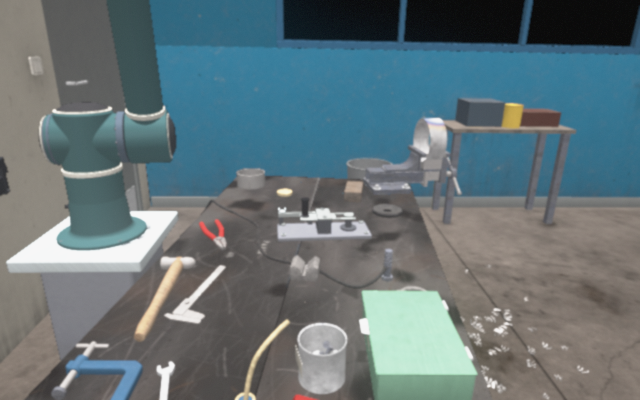

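The scene view shows the disc on the left at (258,317), and the stand with its dome near (306,205) and post near (340,205). In the side view the post is at (305,207). Next I enlarge the stand.

```bash
python3 - <<'E'
from h import *
a=cv2.imread('pics/a.png')[180:250,275:380]; b=cv2.imread('pics/b.png')[190:245,268:378]
cv2.imwrite('pics/c.png',np.vstack([cv2.resize(a,(735,330) if 0 else (630,420),interpolation=2),np.zeros((10,630,3),np.uint8)]))
print(ray('scene',258.5,314,.011))
print('corners z12',[ray('scene',*p,.012).round(3) for p in((283,207),(307,189),(371,226),(353,243))])
print('corners side',[ray('side',*p,.012).round(3) for p in((277,222),(367,221),(371,236),(278,238))])
E
```

```text
[0.4651026  0.31745723 0.011     ]
corners z12 [array([0.69 , 0.05 , 0.012]), array([ 0.703, -0.058,  0.012]), array([ 0.466, -0.063,  0.012]), array([0.459, 0.02 , 0.012])]
corners side [array([0.455, 0.037, 0.012]), array([0.707, 0.043, 0.012]), array([ 0.703, -0.059,  0.012]), array([ 0.464, -0.069,  0.012])]
```

View pics/c.png

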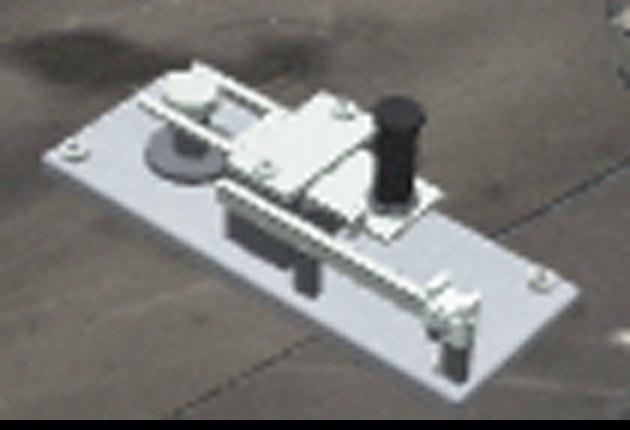

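Call:
move_arm([
  {"gripper": 1, "x": 0.44, "y": -0.28, "z": 0, "twist": 0.032},
  {"gripper": 1, "x": 0.44, "y": -0.28, "z": 0, "twist": 0.032},
  {"gripper": 1, "x": 0.44, "y": -0.28, "z": 0, "twist": 0.032},
  {"gripper": 1, "x": 0.44, "y": -0.28, "z": 0, "twist": 0.032},
  {"gripper": 1, "x": 0.44, "y": -0.28, "z": 0, "twist": 0.032},
])

```text
t: 0.6
ee_pos: [0.313, -0.4977, 0.2382]
tcp_rot: [-0.001, 1.0, 0.027, 0.0]
ft_force: [-0.3, -0.4, -0.1]
width: 0.998
gripper_force: 0.0
```

```bash
cat >> h.py <<'E'
from scipy.spatial.transform import Rotation as Ro
def tool(s=None):
    s=s or arm.state(); q=s['tcp_rot']; return Ro.from_quat([q[1],q[2],q[3],q[0]]).as_matrix(), np.array(s['ee_pos'])
def go(X,yaw=None):
    "delta in move units to world X; yaw of tool x axis"
    R,p=tool(); d=R.T@(np.array(X)-p); y=np.arctan2(R[1,0],R[0,0])
    tw=0 if yaw is None else (y-yaw)/(2*np.pi)
    print('at',p.round(4),'yaw',round(y,4),'delta',(d/.4).round(4),'twist',round(tw,4),'dist',np.linalg.norm(d).round(3))
def wsetup():
    m=arm.camera_params('wrist'); K=np.array([[m['fx'],0,m['cx']],[0,m['fy'],m['cy']],[0,0,1]]); R,p=tool(); M=np.array(m['mount'])
    return K,R@M[:3,:3],R@M[:3,3]+p
def wray(W,u,v,z):
    K,Rc,c=W; d=Rc@np.linalg.inv(K)@[u,v,1]; return c+d*(z-c[2])/d[2]
def wproj(W,X):
    K,Rc,c=W; q=K@(Rc.T@(np.array(X)-c)); return q[:2]/q[2]
E
python3 - <<'E'
from h import *
print('dome',ray('scene',306.8,195.3,.055),'post',ray('scene',341.7,197.5,.1),'clip',ray('scene',350.8,230,.06))
go([.50,-.1,.3],.05)
E
```

```text
dome [0.64130986 0.00380101 0.055     ] post [ 0.53106839 -0.01133067  0.1       ] clip [0.46307652 0.02953789 0.06      ]
at [ 0.313  -0.4977  0.2382] yaw 0.0539 delta [ 0.5206 -0.968  -0.1518] twist 0.0006 dist 0.444
```

Call:
move_arm([
  {"x": 0.22, "y": -0.4},
  {"x": 0.22, "y": -0.4},
  {"x": 0.22, "y": -0.4},
  {"x": 0.22, "y": -0.4},
])

```text
validation failed for argument at $.de...
```

Call:
move_arm([
  {"x": 0.22, "y": -0.4},
  {"x": 0.22, "y": -0.4},
  {"x": 0.22, "y": -0.4},
  {"x": 0.22, "y": -0.4},
])

```text
validation failed for argument at $.de...
```

Call:
move_arm([
  {"x": 0.22, "y": -0.4},
  {"x": 0.22, "y": -0.4},
  {"x": 0.22, "y": -0.4},
  {"x": 0.22, "y": -0.4},
  {"x": 0.22, "y": -0.4},
])

```text
validation failed for argument at $.de...
```

```bash
python3 - <<'E'
from h import *
import pickle
W=wsetup(); a=snap('wrist','w1.png'); pickle.dump(W,open('W1','wb')); s=arm.state(); print(s['ee_pos'],tool()[1]); 
for X in([.641,.004,.055],[.531,-.011,.1],[.463,.03,.06]): print(wproj(W,X))
cv2.imwrite('pics/w1b.png',cv2.resize(cv2.imread('pics/w1.png'),None,fx=1.25,fy=1.25,interpolation=2))
E
```

```text
[ 0.31244252 -0.49864172  0.23830243] [ 0.31244252 -0.49864172  0.23830243]
[-321.31038186 -284.28749148]
[-331.63638755 -136.42959843]
[-241.5165477   -10.78348731]
```

View pics/w1b.png

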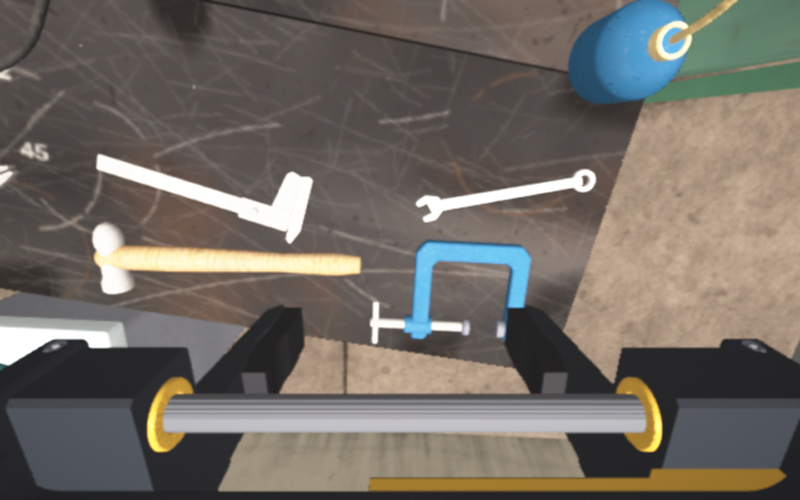

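The moves were refused because every key is required. The wrist view shows only background tools, and image up is world +x. I will look at the stand from a little short of it.

Call:
move_arm([
  {"gripper": 1, "twist": 0, "x": 0.12, "y": -0.41, "z": -0.03},
  {"gripper": 1, "twist": 0, "x": 0.12, "y": -0.41, "z": -0.03},
  {"gripper": 1, "twist": 0, "x": 0.12, "y": -0.41, "z": -0.03},
  {"gripper": 1, "twist": 0, "x": 0.12, "y": -0.41, "z": -0.03},
])

```text
t: 1.05
ee_pos: [0.3497, -0.3334, 0.2507]
tcp_rot: [-0.0, 1.0, 0.025, -0.0]
ft_force: [0.4, -0.3, -0.1]
width: 0.999
gripper_force: 0.0
```

Call:
move_arm([
  {"gripper": 1, "twist": 0, "x": 0.12, "y": -0.41, "z": -0.03},
  {"gripper": 1, "twist": 0, "x": 0.12, "y": -0.41, "z": -0.03},
  {"gripper": 1, "twist": 0, "x": 0.12, "y": -0.41, "z": -0.03},
  {"gripper": 1, "twist": 0, "x": 0.12, "y": -0.41, "z": -0.03},
])

```text
t: 1.45
ee_pos: [0.39, -0.1675, 0.2631]
tcp_rot: [-0.0, 1.0, 0.025, 0.0]
ft_force: [0.1, -0.7, 0.7]
width: 0.999
gripper_force: 0.0
```

Call:
move_arm([
  {"gripper": 1, "twist": 0, "x": 0.12, "y": -0.41, "z": -0.03},
  {"gripper": 1, "twist": 0, "x": 0.12, "y": -0.41, "z": -0.03},
  {"gripper": 1, "twist": 0, "x": 0.12, "y": -0.41, "z": -0.03},
  {"gripper": 1, "twist": 0, "x": 0.12, "y": -0.41, "z": -0.03},
  {"gripper": 1, "twist": 0, "x": 0.12, "y": -0.41, "z": -0.03},
])

```text
t: 1.95
ee_pos: [0.4304, -0.0019, 0.275]
tcp_rot: [0.0, 1.0, 0.027, 0.0]
ft_force: [-0.2, -0.7, 0.3]
width: 0.999
gripper_force: 0.0
```

```bash
python3 - <<'E'
from h import *
import pickle
W=wsetup(); a=snap('wrist','w2.png'); pickle.dump(W,open('W2','wb')); print(tool()[1])
for X in([.641,.004,.055],[.531,-.011,.1],[.463,.03,.06]): print(wproj(W,X))
u,v=wproj(W,[.56,0,.05]).astype(int); x0=max(u-100,0);y0=max(v-75,0); print(x0,y0)
cv2.imwrite('pics/w2b.png',cv2.resize(cv2.imread('pics/w2.png')[y0:y0+150,x0:x0+200],None,fx=4,fy=4,interpolation=2))
E
```

```text
[ 0.42994537 -0.00320721  0.27469429]
[329.02818539 -34.09299219]
[338.40015094  80.86496264]
[298.08185549 142.81574627]
228 0
```

View pics/w2b.png

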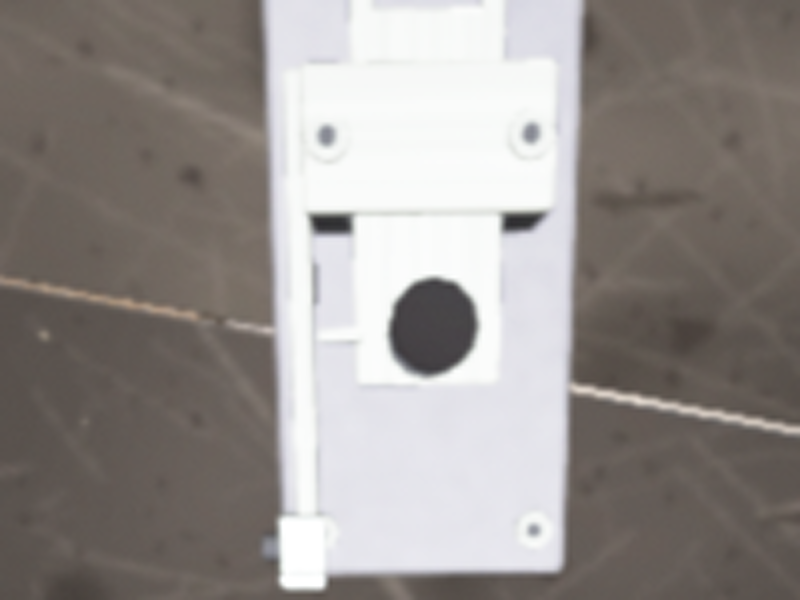

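The wrist view shows the post top at full-image (336.2,81.7), the clip at about (303.5,138), the pointer at about row 84, and the guide block's near edge at row 53 from column 304.5 to 366.

```bash
python3 - <<'E'
from h import *
import pickle
W=pickle.load(open('W2','rb'))
f=lambda x,y,z: wray(W,228+x/4,y/4,z).round(4)
print('post',f(433,327,.1),'clip',f(302,552,.06),'ptr',f(338,335,.06))
print('R edge',f(583,0,.012),f(563,570,.012),'L',f(266,0,.012),f(283,573,.012))
print('guide near',f(306,212,.061),f(553,212,.061),'far',f(303,62,.061),f(555,60,.061))
print('clip far/near edges',f(302,516,.06),f(302,590,.06))
go([.43,.28,.27]); go([.435,.317,.2])
E
```

```text
post [ 0.5301 -0.0089  0.1   ] clip [0.4689 0.0238 0.06  ] ptr [0.5288 0.0158 0.06  ]
R edge [ 0.6258 -0.0498  0.012 ] [ 0.462  -0.0606  0.012 ] L [0.6209 0.0423 0.012 ] [0.4559 0.0327 0.012 ]
guide near [0.5592 0.0257 0.061 ] [ 0.5627 -0.0407  0.061 ] far [0.5944 0.0276 0.061 ] [ 0.5984 -0.0377  0.061 ]
clip far/near edges [0.4792 0.0241 0.06  ] [0.4578 0.0234 0.06  ]
at [ 0.4299 -0.0032  0.2747] yaw 0.052 delta [ 0.037  -0.7071  0.0111] twist 0 dist 0.283
at [ 0.4299 -0.0032  0.2747] yaw 0.052 delta [ 0.0543 -0.7989  0.186 ] twist 0 dist 0.329
```

Call:
move_arm([
  {"gripper": 1, "twist": 0, "x": 0.01, "y": -0.4, "z": 0},
  {"gripper": 1, "twist": 0, "x": 0.01, "y": -0.4, "z": 0},
  {"gripper": 1, "twist": 0, "x": 0.01, "y": -0.4, "z": 0},
  {"gripper": 1, "twist": 0, "x": 0.01, "y": -0.4, "z": 0},
])

```text
t: 2.4
ee_pos: [0.4258, 0.1586, 0.2745]
tcp_rot: [-0.0, 1.0, 0.026, -0.0]
ft_force: [0.2, -0.6, -1.6]
width: 1.0
gripper_force: 0.0
```

Call:
move_arm([
  {"gripper": 1, "twist": 0, "x": 0.01, "y": -0.4, "z": 0.26},
  {"gripper": 1, "twist": 0, "x": 0.01, "y": -0.4, "z": 0.26},
  {"gripper": 1, "twist": 0, "x": 0.01, "y": -0.4, "z": 0.26},
  {"gripper": 1, "twist": 0, "x": 0.01, "y": -0.4, "z": 0.26},
  {"gripper": 1, "twist": 0, "x": 0.01, "y": -0.4, "z": 0.26},
])

```text
t: 2.9
ee_pos: [0.4206, 0.3164, 0.1665]
tcp_rot: [0.002, 1.0, 0.026, -0.003]
ft_force: [-0.3, -0.9, 0.7]
width: 1.001
gripper_force: 0.0
```

```bash
python3 - <<'E'
from h import *
W=wsetup(); a=snap('wrist','w3.png').astype(int)
m=((a[...,0]>120)&(a[...,0]-a[...,2]>30)).astype(np.uint8); m[250:]=0
n,l,st,c=cv2.connectedComponentsWithStats(m); i=1+np.argmax(st[1:,4]); print(st[i],c[i])
cs=cv2.findContours((l==i).astype(np.uint8),0,1)[0][0]; print(cv2.fitEllipse(cs))
for v in (c[i],): X=wray(W,v[0],v[1],.009); print(X,wproj(W,X+[.0255,0,0])); go([X[0],X[1],.03])
cv2.imwrite('pics/w3b.png',cv2.resize(cv2.imread('pics/w3.png'),None,fx=1.25,fy=1.25))
E
```

```text
[    0     0   114   250 26591] [ 52.75860253 127.22985221]
((52.8392448425293, 130.66102600097656), (119.59822082519531, 315.9215393066406), 178.1334228515625)
[0.4630501  0.58143041 0.009     ] [46.38346073 99.56239874]
at [0.4214 0.3153 0.1682] yaw 0.0507 delta [ 0.1391 -0.6604  0.3425] twist 0 dist 0.303
```

View pics/w3b.png

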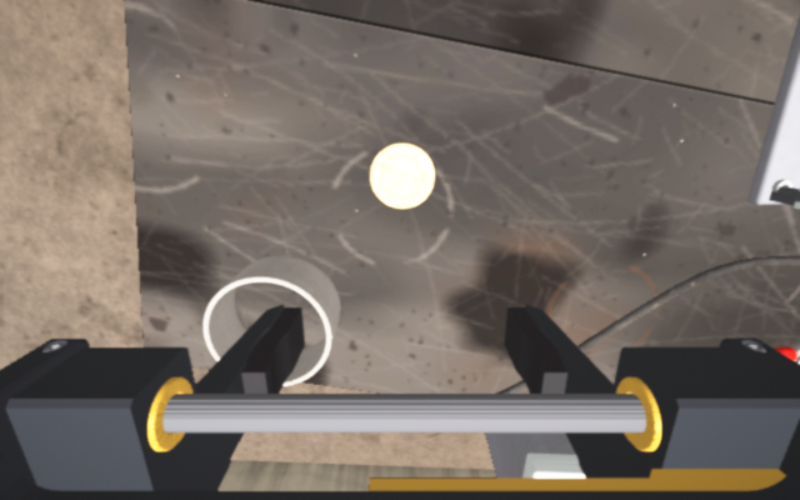

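The disc sits at (321.6,140.8) in the full image. A jar rim lies left of the fingers, centred about (214,265), with its foot at about (230,240).

```bash
python3 - <<'E'
from h import *
W=wsetup(); a=cv2.imread('pics/w3.png')
m=(a.min(2)>130).astype(np.uint8); m[:100]=0;m[190:]=0;m[:,:280]=0;m[:,360:]=0
n,l,st,c=cv2.connectedComponentsWithStats(m); i=1+np.argmax(st[1:,4]); print(st[i],c[i])
X=wray(W,*c[i],.010); print(X,wproj(W,X+[.0255,0,.001]),wproj(W,X+[0,.0255,.001])); go([X[0],X[1],.003])
print('jar foot',wray(W,190,236,0),wray(W,272,236,0),wray(W,230,206,0)); print([wray(W,214,265,z) for z in(.05,.08,.1)],[wray(W,214,222,z) for z in(.05,.08,.1)])
E
```

```text
[ 296  114   53   54 2229] [321.52445043 140.35172723]
[0.46470648 0.3190841  0.01      ] [322.83219189 113.6449175 ] [295.67331815 139.15833485]
at [0.4214 0.3153 0.1682] yaw 0.0507 delta [ 0.1103 -0.0054  0.4125] twist 0 dist 0.171
jar foot [0.34874984 0.46277978 0.        ] [0.35333736 0.36992168 0.        ] [0.38725875 0.41579366 0.        ]
[array([0.34300598, 0.41928665, 0.05      ]), array([0.3612995 , 0.40804078, 0.08      ]), array([0.37349519, 0.40054353, 0.1       ])] [array([0.38908368, 0.41633513, 0.05      ]), array([0.40213045, 0.40542534, 0.08      ]), array([0.4108283 , 0.39815215, 0.1       ])]
```

Call:
move_arm([
  {"gripper": 0.85, "twist": 0, "x": 0.11, "y": -0.005, "z": 0.12},
  {"gripper": 0.85, "twist": 0, "x": 0.11, "y": -0.005, "z": 0.24},
  {"gripper": 0.85, "twist": 0, "x": 0.11, "y": -0.005, "z": 0.36},
  {"gripper": 0.85, "twist": 0, "x": 0.11, "y": -0.005, "z": 0.36},
  {"gripper": 0.85, "twist": 0, "x": 0.11, "y": -0.005, "z": 0.36},
])

```text
t: 3.45
ee_pos: [0.4652, 0.3184, 0.0259]
tcp_rot: [0.001, 1.0, 0.024, -0.002]
ft_force: [-0.1, 0.2, -0.0]
width: 0.852
gripper_force: 0.0
```

```bash
python3 - <<'E'
from h import *
go([.4647,.3191,.003])
E
```

```text
at [0.4652 0.3184 0.0259] yaw 0.0476 delta [-0.0009 -0.002   0.0571] twist 0 dist 0.023
```

Call:
move_arm([
  {"gripper": 0.85, "twist": 0, "x": 0, "y": -0.002, "z": 0.03},
  {"gripper": 0.85, "twist": 0, "x": -0.001, "y": -0.002, "z": 0.056},
  {"gripper": 0.85, "twist": 0, "x": -0.001, "y": -0.002, "z": 0.056},
  {"gripper": 0.5, "twist": 0, "x": -0.001, "y": -0.002, "z": 0.056},
  {"gripper": 0.5, "twist": 0, "x": -0.001, "y": -0.002, "z": 0.056},
], squeeze=15)

```text
t: 3.95
ee_pos: [0.4655, 0.3223, 0.0052]
tcp_rot: [-0.0, 1.0, 0.025, 0.001]
ft_force: [0.2, 0.1, 1.0]
width: 0.692
gripper_force: 0.0
```

Call:
move_arm([
  {"gripper": 0.5, "twist": 0, "x": 0, "y": 0, "z": 0},
  {"gripper": 0.5, "twist": 0, "x": 0, "y": 0, "z": 0},
  {"gripper": 0.5, "twist": 0, "x": 0, "y": 0, "z": 0},
], squeeze=15)

```text
t: 4.25
ee_pos: [0.4654, 0.322, 0.0049]
tcp_rot: [-0.0, 1.0, 0.025, 0.0]
ft_force: [-0.0, -0.1, 3.0]
width: 0.568
gripper_force: 15.0
```

Call:
move_arm([
  {"gripper": 0.5, "twist": 0, "x": 0, "y": 0, "z": -0.1},
  {"gripper": 0.5, "twist": 0, "x": 0, "y": 0, "z": -0.2},
  {"gripper": 0.5, "twist": 0, "x": 0, "y": 0, "z": -0.3},
  {"gripper": 0.5, "twist": 0, "x": 0, "y": 0, "z": -0.4},
  {"gripper": 0.5, "twist": 0, "x": 0, "y": 0, "z": -0.48},
], squeeze=25)

```text
t: 4.75
ee_pos: [0.4652, 0.3221, 0.1985]
tcp_rot: [-0.001, 1.0, 0.025, 0.001]
ft_force: [0.3, 0.0, -1.7]
width: 0.56
gripper_force: 25.0
```

Call:
move_arm([
  {"gripper": 0.5, "twist": 0, "x": 0.02, "y": 0.08, "z": 0},
  {"gripper": 0.5, "twist": 0, "x": 0.05, "y": 0.17, "z": 0},
  {"gripper": 0.5, "twist": 0, "x": 0.08, "y": 0.26, "z": 0},
  {"gripper": 0.5, "twist": 0, "x": 0.11, "y": 0.35, "z": 0},
  {"gripper": 0.5, "twist": 0, "x": 0.14, "y": 0.44, "z": 0},
])

```text
t: 5.25
ee_pos: [0.5296, 0.1475, 0.1958]
tcp_rot: [-0.0, 1.0, 0.025, -0.0]
ft_force: [-0.1, 0.2, -1.6]
width: 0.565
gripper_force: 25.0
```

Call:
move_arm([
  {"gripper": 0.5, "twist": 0, "x": 0.03, "y": 0.1, "z": 0},
  {"gripper": 0.5, "twist": 0, "x": 0.06, "y": 0.2, "z": 0},
  {"gripper": 0.5, "twist": 0, "x": 0.09, "y": 0.3, "z": 0},
  {"gripper": 0.5, "twist": 0, "x": 0.11, "y": 0.38, "z": 0},
  {"gripper": 0.5, "twist": 0, "x": 0.11, "y": 0.38, "z": 0},
])

```text
t: 5.75
ee_pos: [0.582, -0.0045, 0.1957]
tcp_rot: [0.001, 1.0, 0.023, -0.0]
ft_force: [-0.2, -0.1, -1.6]
width: 0.565
gripper_force: 25.0
```

```bash
python3 - <<'E'
from h import *
import pickle
W=wsetup(); a=snap('wrist','w4.png'); pickle.dump(W,open('W4','wb')); print(tool()[1])
print(wproj(W,[.647,-.002,.055]),wproj(W,[.53,-.009,.1]))
cv2.imwrite('pics/w4b.png',cv2.resize(cv2.imread('pics/w4.png')[80:330,170:490],None,fx=2.4,fy=2.4,interpolation=2))
E
```

```text
[ 0.58124234 -0.00259428  0.19554974]
[324.02297409 119.45821083] [325.90293116 257.81106499]
```

View pics/w4b.png

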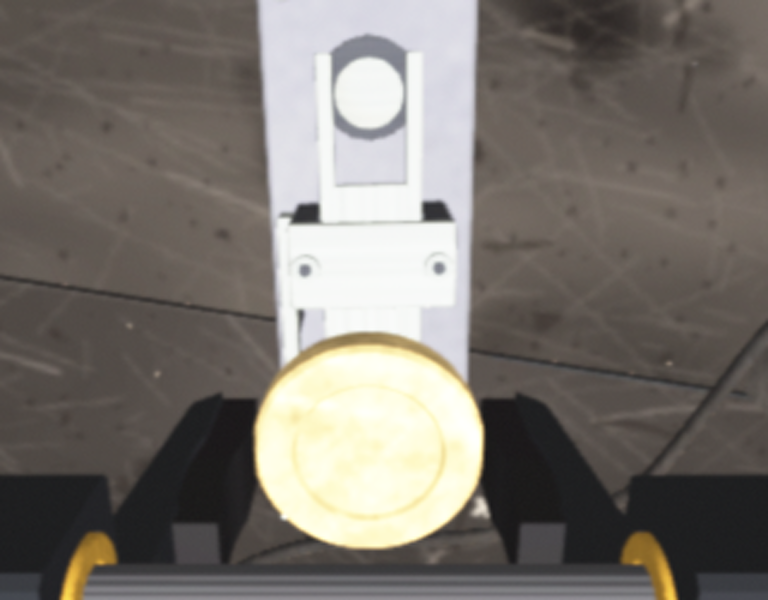

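The view shows the dome centred at full-image (323.5,118.7) and the disc held between the fingers, its groove centred at (324.1,267.7).

```bash
python3 - <<'E'
from h import *
import pickle
W=pickle.load(open('W4','rb')); R,p=tool()
D=wray(W,323.5,118.75,.053); zt=p[2]+.0061
C=wray(W,324.1,267.7,zt); print('dome',D,'disc',C,'tcp',p,'disc in tool',R.T@(C-p))
t=np.linspace(0,2*np.pi,200); q=np.array([wproj(W,C+.0255*np.array([np.cos(k),np.sin(k),0])) for k in t])
q=(q-[170,80])*2.4; print('pred level top ellipse',q.min(0),q.max(0))
G=(q*0+[[0,0]]); r=.0165
q=np.array([wproj(W,C+r*np.array([np.cos(k),np.sin(k),0])) for k in t]); q=(q-[170,80])*2.4; print('groove',q.min(0),q.max(0))
go([D[0]-(C-p)[0],D[1]-(C-p)[1],.10],.057)
E
```

```text
dome [ 0.64749008 -0.00150326  0.053     ] disc [ 0.58046707 -0.00459559  0.20164974] tcp [ 0.58124234 -0.00259428  0.19554974] disc in tool [-0.00087354  0.00196187 -0.00609953]
pred level top ellipse [253.00631072 342.44534508] [486.63867213 548.05280956]
groove [294.29898827 381.8744442 ] [445.3655025  514.71406838]
at [ 0.5812 -0.0026  0.1955] yaw 0.0463 delta [1.680e-01 1.000e-04 2.387e-01] twist -0.0017 dist 0.117
```

Call:
move_arm([
  {"gripper": 0.5, "twist": 0, "x": 0.06, "y": 0, "z": 0},
  {"gripper": 0.5, "twist": 0, "x": 0.12, "y": 0, "z": 0},
  {"gripper": 0.5, "twist": 0, "x": 0.168, "y": 0, "z": 0.08},
  {"gripper": 0.5, "twist": 0, "x": 0.168, "y": 0, "z": 0.16},
  {"gripper": 0.5, "twist": 0, "x": 0.168, "y": 0, "z": 0.24},
])

```text
t: 6.3
ee_pos: [0.6485, 0.0042, 0.099]
tcp_rot: [-0.0, 1.0, 0.026, -0.0]
ft_force: [0.3, -0.4, -1.6]
width: 0.569
gripper_force: 25.0
```

Call:
move_arm([
  {"gripper": 0.5, "twist": 0, "x": 0, "y": 0, "z": 0.04},
  {"gripper": 0.5, "twist": 0, "x": 0, "y": 0, "z": 0.07},
  {"gripper": 0.5, "twist": 0, "x": 0, "y": 0, "z": 0.07},
  {"gripper": 0.5, "twist": 0, "x": 0, "y": 0, "z": 0.07},
])

```text
t: 6.7
ee_pos: [0.6491, 0.0028, 0.0735]
tcp_rot: [0.0, 1.0, 0.025, 0.001]
ft_force: [-0.2, 0.1, -0.3]
width: 0.568
gripper_force: 25.0
```

```bash
python3 - <<'E'
from h import *
for i in range(3): go([.6475+.0008,-.0015,.060],.057)
a=snap('scene','s5.png'); b=snap('side','d5.png'); W=wsetup(); w=snap('wrist','w5.png')
for n in('scene','side'): print(n,[proj(n,[.6475,-.0015,z]).round(1) for z in(.055,.066,.07)])
def crop(n,f,h=21,w=38):
    u,v=proj(n,[.6475,-.0015,.055]).astype(int); return cv2.resize(cv2.imread('pics/'+f)[v-h:v+h+1,u-w:u+w+1],(770,430)[:2] if 0 else (539,301),interpolation=2),u-w,v-h
A,u1,v1=crop('scene','s5.png');B,u2,v2=crop('side','d5.png'); print(u1,v1,u2,v2)
cv2.imwrite('pics/v5.png',np.vstack([A[:,:],B])[:600])
E
```

```text
at [0.6491 0.0028 0.0735] yaw 0.05 delta [-0.0027  0.0106  0.0336] twist -0.0011 dist 0.014
at [0.6491 0.0028 0.0735] yaw 0.05 delta [-0.0027  0.0106  0.0336] twist -0.0011 dist 0.014
at [0.6491 0.0028 0.0735] yaw 0.05 delta [-0.0027  0.0106  0.0336] twist -0.0011 dist 0.014
scene [array([306.6, 193.5]), array([306.6, 190.3]), array([306.6, 189.1])]
side [array([348. , 212.5]), array([348.2, 208.7]), array([348.2, 207.3])]
268 172 310 191
```

View pics/v5.png

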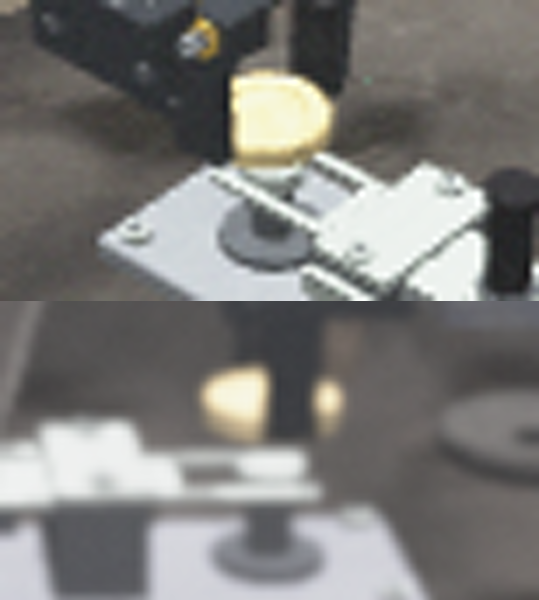

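The disc hovers above the dome. In the side crop the disc spans columns 202–345 and the dome axis is at about 273. In the scene crop the disc's right edge is at 332 and the dome axis at 270.

```bash
python3 - <<'E'
from h import *
t=np.linspace(0,2*np.pi,200)
def ext(n,C,o):
    q=np.array([proj(n,np.array(C)+[.0255*np.cos(k),.0255*np.sin(k),z]) for k in t for z in(0,.011)]); q=(q-o)*7; return q.min(0).round(1),q.max(0).round(1)
zb=.0735-.0049
for dx,dy in((0,0),(.002,0),(0,.002)):
    print(dx,dy,'scene',ext('scene',[.6475+dx,-.0015+dy,zb],[268,172]),'side',ext('side',[.6475+dx,-.0015+dy,zb],[310,191]))
for n,o in(('scene',[268,172]),('side',[310,191])):
    q=np.array([proj(n,[.6475+.012*np.cos(k),-.0015+.012*np.sin(k),.053]) for k in t]); q=(q-o)*7; print(n,'dome rim',q.min(0),q.max(0))
    print(n,'axis',[((proj(n,[.6475,-.0015,z])-o)*7).round(1) for z in(.012,.03,.055)])
E
```

```text
0 0 scene (array([204.5,  62.3]), array([335.7, 162.5])) side (array([200.4,  67.4]), array([335.9, 141.5]))
0.002 0 scene (array([200.9,  60.2]), array([332. , 160.2])) side (array([205.7,  67.4]), array([341.2, 141.5]))
0 0.002 scene (array([200.7,  64.3]), array([332.1, 164.7])) side (array([200. ,  65.7]), array([335.3, 139.5]))
scene dome rim [239.78123029 136.3873261 ] [300.5336294  173.17024019]
scene axis [array([270.2, 235.2]), array([270.2, 200.3]), array([270.2, 150.6])]
side dome rim [234.59897838 144.10262862] [297.46224187 167.0605122 ]
side axis [array([262.2, 254.2]), array([263.9, 211.2]), array([266.2, 150.6])]
```

Call:
move_arm([
  {"gripper": 0.5, "twist": 0, "x": 0, "y": 0, "z": -0.1},
  {"gripper": 0.5, "twist": 0, "x": 0, "y": 0, "z": -0.2},
  {"gripper": 0.5, "twist": 0, "x": -0.05, "y": 0, "z": -0.3},
  {"gripper": 0.5, "twist": 0, "x": -0.11, "y": 0, "z": -0.31},
  {"gripper": 0.5, "twist": 0, "x": -0.168, "y": 0, "z": -0.31},
])

```text
t: 7.35
ee_pos: [0.583, -0.001, 0.201]
tcp_rot: [0.0, 1.0, 0.025, 0.004]
ft_force: [0.5, -1.4, -2.4]
width: 0.567
gripper_force: 25.0
```

Call:
move_arm([
  {"gripper": 0.5, "twist": 0, "x": 0, "y": 0, "z": 0},
  {"gripper": 0.5, "twist": 0, "x": 0, "y": 0, "z": 0},
  {"gripper": 0.5, "twist": 0, "x": 0, "y": 0, "z": 0},
  {"gripper": 0.5, "twist": 0, "x": 0, "y": 0, "z": 0},
  {"gripper": 0.5, "twist": 0, "x": 0, "y": 0, "z": 0},
])

```text
t: 7.85
ee_pos: [0.5818, -0.0008, 0.196]
tcp_rot: [-0.0, 1.0, 0.025, -0.0]
ft_force: [0.0, -0.2, -1.9]
width: 0.564
gripper_force: 25.0
```

```bash
python3 - <<'E'
from h import *
import pickle
W4=pickle.load(open('W4','rb')); print(W4[2])
R,p=tool(); W=wsetup(); pickle.dump(W,open('W6','wb')); a=snap('wrist','w6.png'); print('before',p,'after',tool()[1])
b=cv2.imread('pics/w6.png')
cv2.imwrite('pics/w6b.png',cv2.resize(b[80:330,170:490],None,fx=2.4,fy=2.4,interpolation=2))
E
```

```text
[ 6.63731580e-01 -1.11460036e-04  3.41297586e-01]
before [ 0.58182361 -0.0008015   0.19596054] after [ 0.58165806 -0.00077819  0.19585983]
```

View pics/w6b.png

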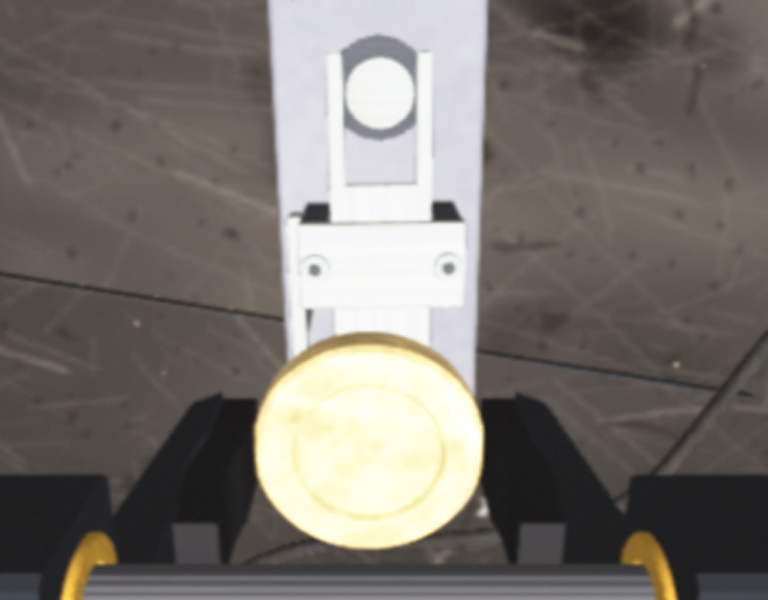

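With the arm settled, the dome is at (328.1,119.0) full-image, 4 mm off the earlier reading taken in motion. The disc is unchanged. I recompute from this.

```bash
python3 - <<'E'
from h import *
import pickle
W=pickle.load(open('W6','rb')); R,p=tool(); p=np.array([.58182,-.0008,.19596])
D=wray(W,328.1,119.0,.053)
t=np.linspace(0,2*np.pi,200)
C=wray(W,324.1,268.2,p[2]+.0061)
q=np.array([wproj(W,C+[.0165*np.cos(k),.0165*np.sin(k),0]) for k in t]); q=(q-[170,80])*2.4; print('groove pred',q.min(0),q.max(0),'obs 293-445, 384-518')
d=R.T@(D-C); print('D',D,'C',C,'off',R.T@(C-p),'delta',d/.4)
E
```

```text
groove pred [294.2804214  383.09176699] [445.40775925 515.89311905] obs 293-445, 384-518
D [ 0.64728127 -0.00155776  0.053     ] C [ 0.58011667 -0.00089158  0.20206   ] off [-1.70941460e-03  6.25759165e-06 -6.09898309e-03] delta [0.16784295 0.01004424 0.37254923]
```

Call:
move_arm([
  {"gripper": 0.5, "twist": 0, "x": 0.06, "y": 0.003, "z": 0},
  {"gripper": 0.5, "twist": 0, "x": 0.12, "y": 0.007, "z": 0},
  {"gripper": 0.5, "twist": 0, "x": 0.1685, "y": 0.01, "z": 0.08},
  {"gripper": 0.5, "twist": 0, "x": 0.1685, "y": 0.01, "z": 0.18},
  {"gripper": 0.5, "twist": 0, "x": 0.1685, "y": 0.01, "z": 0.26},
])

```text
t: 8.4
ee_pos: [0.6491, -0.0014, 0.0901]
tcp_rot: [-0.0, 1.0, 0.025, -0.0]
ft_force: [-0.5, 0.5, -1.9]
width: 0.567
gripper_force: 25.0
```

Call:
move_arm([
  {"gripper": 0.5, "twist": 0, "x": 0, "y": 0, "z": 0.03},
  {"gripper": 0.5, "twist": 0, "x": 0, "y": 0, "z": 0.06},
  {"gripper": 0.5, "twist": 0, "x": 0, "y": 0, "z": 0.07},
  {"gripper": 0.5, "twist": 0, "x": 0, "y": 0, "z": 0.07},
  {"gripper": 0.5, "twist": 0, "x": 0, "y": 0, "z": 0.07},
])

```text
t: 8.9
ee_pos: [0.6501, -0.0015, 0.0662]
tcp_rot: [0.0, 1.0, 0.025, 0.002]
ft_force: [-0.1, -0.0, -1.3]
width: 0.563
gripper_force: 25.0
```

Call:
move_arm([
  {"gripper": 0.5, "twist": 0, "x": 0, "y": 0, "z": 0.003},
  {"gripper": 0.5, "twist": 0, "x": 0, "y": 0, "z": 0.005},
  {"gripper": 0.5, "twist": 0, "x": 0, "y": 0, "z": 0.005},
  {"gripper": 0.5, "twist": 0, "x": 0, "y": 0, "z": 0.005},
])

```text
t: 9.3
ee_pos: [0.6489, -0.0014, 0.0626]
tcp_rot: [0.0, 1.0, 0.025, 0.0]
ft_force: [-0.1, 0.2, -1.9]
width: 0.569
gripper_force: 25.0
```

Call:
move_arm([
  {"gripper": 0.5, "twist": 0, "x": 0, "y": 0, "z": 0.003},
  {"gripper": 0.5, "twist": 0, "x": 0, "y": 0, "z": 0.003},
  {"gripper": 0.5, "twist": 0, "x": 0, "y": 0, "z": 0.003},
])

```text
t: 9.6
ee_pos: [0.6486, -0.0015, 0.061]
tcp_rot: [-0.0, 1.0, 0.025, -0.0]
ft_force: [0.3, 0.2, -2.3]
width: 0.569
gripper_force: 25.0
```

Call:
move_arm([
  {"gripper": 0.5, "twist": 0, "x": 0, "y": 0, "z": 0.002},
  {"gripper": 0.5, "twist": 0, "x": 0, "y": 0, "z": 0.002},
  {"gripper": 0.5, "twist": 0, "x": 0, "y": 0, "z": 0.002},
])

```text
t: 9.9
ee_pos: [0.6487, -0.0015, 0.0602]
tcp_rot: [-0.0, 1.0, 0.025, -0.0]
ft_force: [0.1, -0.9, -2.3]
width: 0.561
gripper_force: 25.0
```

Call:
move_arm([
  {"gripper": 0.5, "twist": 0, "x": 0, "y": 0, "z": 0.002},
  {"gripper": 0.5, "twist": 0, "x": 0, "y": 0, "z": 0.002},
  {"gripper": 0.5, "twist": 0, "x": 0, "y": 0, "z": 0.002},
])

```text
t: 10.2
ee_pos: [0.6489, -0.0015, 0.0597]
tcp_rot: [-0.0, 1.0, 0.025, 0.0]
ft_force: [-0.3, 0.2, 0.6]
width: 0.563
gripper_force: 25.0
```

Call:
move_arm([
  {"gripper": 0.5, "twist": 0, "x": 0, "y": 0, "z": 0},
  {"gripper": 0.5, "twist": 0, "x": 0, "y": 0, "z": 0},
  {"gripper": 0.5, "twist": 0, "x": 0, "y": 0, "z": 0},
], squeeze=3)

```text
t: 10.5
ee_pos: [0.6489, -0.0015, 0.0597]
tcp_rot: [0.0, 1.0, 0.025, 0.0]
ft_force: [-1.0, -0.2, -0.4]
width: 0.571
gripper_force: 3.0
```

Call:
move_arm([
  {"gripper": 0.6, "twist": 0, "x": 0, "y": 0, "z": 0},
  {"gripper": 0.62, "twist": 0, "x": 0, "y": 0, "z": 0},
  {"gripper": 0.66, "twist": 0, "x": 0, "y": 0, "z": 0},
  {"gripper": 0.75, "twist": 0, "x": 0, "y": 0, "z": 0},
  {"gripper": 0.85, "twist": 0, "x": 0, "y": 0, "z": 0},
])

```text
t: 11.0
ee_pos: [0.6488, -0.0015, 0.0595]
tcp_rot: [0.0, 1.0, 0.025, -0.0]
ft_force: [0.2, -0.6, -0.5]
width: 0.817
gripper_force: 0.0
```

Call:
move_arm([
  {"gripper": 0.85, "twist": 0, "x": 0, "y": 0, "z": 0},
  {"gripper": 0.85, "twist": 0, "x": 0, "y": 0, "z": -0.01},
  {"gripper": 0.85, "twist": 0, "x": 0, "y": 0, "z": -0.04},
  {"gripper": 0.85, "twist": 0, "x": 0, "y": 0, "z": -0.12},
  {"gripper": 0.85, "twist": 0, "x": 0, "y": 0, "z": -0.22},
])

```text
t: 11.5
ee_pos: [0.6472, -0.0014, 0.1471]
tcp_rot: [-0.0, 1.0, 0.025, -0.002]
ft_force: [0.3, -0.2, 0.5]
width: 0.851
gripper_force: 0.0
```

Call:
move_arm([
  {"gripper": 0.85, "twist": 0, "x": -0.08, "y": 0, "z": -0.1},
  {"gripper": 0.85, "twist": 0, "x": -0.168, "y": 0, "z": -0.125},
  {"gripper": 0.85, "twist": 0, "x": -0.168, "y": 0, "z": -0.125},
  {"gripper": 0.85, "twist": 0, "x": -0.168, "y": 0, "z": -0.125},
  {"gripper": 0.85, "twist": 0, "x": -0.168, "y": 0, "z": -0.125},
])

```text
t: 12.0
ee_pos: [0.5821, -0.0048, 0.1975]
tcp_rot: [-0.0, 1.0, 0.025, 0.0]
ft_force: [0.2, 0.6, -0.7]
width: 0.848
gripper_force: 0.0
```

```bash
python3 - <<'E'
from h import *
import pickle
W=wsetup(); a=snap('wrist','w7.png').astype(int); pickle.dump(W,open('W7','wb')); print(W[2])
sc=snap('scene','s7.png').astype(int); sd=snap('side','d7.png').astype(int)
def det(a,box):
    x0,y0,x1,y1=box; s=a[y0:y1,x0:x1]; m=((s[...,0]-s[...,2]>35)&(s[...,0]>110)).astype(np.uint8)
    n,l,st,c=cv2.connectedComponentsWithStats(m); i=1+np.argmax(st[1:,4]); cs=max(cv2.findContours((l==i).astype(np.uint8),0,1)[0],key=len)
    return st[i]+[x0,y0,0,0,0],c[i]+[x0,y0],cv2.fitEllipse(cs)
t=np.linspace(0,2*np.pi,200)
D=np.array([.6473,-.0016,.055])
for n,im,box in(('wrist',a,(250,60,400,180)),('scene',sc,(280,170,335,210)),('side',sd,(325,190,372,225))):
    f=(lambda X:wproj(W,X)) if n=='wrist' else (lambda X:proj(n,X))
    q=np.array([f(D+[.0255*np.cos(k),.0255*np.sin(k),z]) for k in t for z in(0,.011)])
    try: print(n,det(im,box))
    except Exception as e: print(n,e)
    print('   pred',q.min(0),q.max(0),'topc',f(D+[0,0,.011]))
P=cv2.resize(cv2.imread('pics/w7.png')[70:200,230:430],None,fx=3,fy=3,interpolation=2)
def c2(n,f): 
    u,v=proj(n,D).astype(int); return cv2.resize(cv2.imread('pics/'+f)[v-14:v+15,u-22:u+23],(300,195),interpolation=2)
cv2.imwrite('pics/v7.png',np.vstack([P,np.hstack([c2('scene','s7.png'),c2('side','d7.png')])]))
E
```

```text
[ 6.63813502e-01 -1.99514876e-04  3.43128407e-01]
wrist (array([303,  92,  41,  10,  86]), array([322.8255814 ,  95.10465116]), ((75.70979309082031, 63.29034423828125), (56.64216613769531, 63.32892608642578), 150.06558227539062))
   pred [295.02985061  89.297862  ] [352.675504   148.91168742] topc [323.85125395 120.00166924]
scene (array([298, 186,  19,  14, 144]), array([306.86805556, 193.21527778]), ((26.803823471069336, 22.717506408691406), (12.988080978393555, 18.960704803466797), 95.4431381225586))
   pred [297.36764436 184.88925446] [315.96211256 199.21854444] topc [306.66852962 190.33123002]
side (array([338, 206,  20,  10,  93]), array([348.05376344, 211.16129032]), ((22.989843368530273, 20.601755142211914), (9.469141006469727, 19.87257194519043), 85.78197479248047))
   pred [338.4173591  205.34714991] [357.69810275 216.07359177] topc [348.10714436 208.67877049]
```

```bash
python3 - <<'E'
from h import *
import pickle
W=pickle.load(open('W7','rb')); a=cv2.imread('pics/w7.png').astype(int)
s=a[:,:,2]-a[:,:,0]
print('col323',[(r,s[r,323],a[r,323,2]) for r in range(84,156,2)])
print('row121',[(c,s[121,c],a[121,c,2]) for c in list(range(286,304,2))+list(range(344,362,2))])
D=np.array([.6473,-.0016,.055]);t=np.linspace(0,2*np.pi,200)
for tx,ty in((0,0),(.06,0),(-.06,0)):
    Rt=Ro.from_rotvec([0,tx,0]).as_matrix()
    for z in(0,.011):
        q=np.array([wproj(W,D+Rt@[.0255*np.cos(k),.0255*np.sin(k),z]) for k in t]); print(tx,z,q.min(0).round(1),q.max(0).round(1))
E
```

```text
col323 [(84, np.int64(-6), np.int64(231)), (86, np.int64(-6), np.int64(231)), (88, np.int64(-6), np.int64(231)), (90, np.int64(-4), np.int64(229)), (92, np.int64(67), np.int64(235)), (94, np.int64(28), np.int64(255)), (96, np.int64(7), np.int64(255)), (98, np.int64(6), np.int64(255)), (100, np.int64(9), np.int64(255)), (102, np.int64(19), np.int64(255)), (104, np.int64(32), np.int64(255)), (106, np.int64(12), np.int64(255)), (108, np.int64(9), np.int64(255)), (110, np.int64(5), np.int64(255)), (112, np.int64(4), np.int64(255)), (114, np.int64(13), np.int64(255)), (116, np.int64(17), np.int64(255)), (118, np.int64(19), np.int64(255)), (120, np.int64(26), np.int64(255)), (122, np.int64(24), np.int64(255)), (124, np.int64(26), np.int64(255)), (126, np.int64(22), np.int64(255)), (128, np.int64(11), np.int64(255)), (130, np.int64(8), np.int64(255)), (132, np.int64(13), np.int64(255)), (134, np.int64(11), np.int64(255)), (136, np.int64(8), np.int64(255)), (138, np.int64(11), np.int64(255)), (140, np.int64(21), np.int64(255)), (142, np.int64(21), np.int64(255)), (144, np.int64(25), np.int64
[... 358 characters left out ...]
 np.int64(239)), (296, np.int64(38), np.int64(254)), (298, np.int64(16), np.int64(255)), (300, np.int64(12), np.int64(255)), (302, np.int64(18), np.int64(255)), (344, np.int64(37), np.int64(255)), (346, np.int64(27), np.int64(255)), (348, np.int64(7), np.int64(255)), (350, np.int64(9), np.int64(255)), (352, np.int64(17), np.int64(248)), (354, np.int64(-7), np.int64(231)), (356, np.int64(-6), np.int64(231)), (358, np.int64(-6), np.int64(231)), (360, np.int64(-6), np.int64(232))]
0 0 [296.1  89.7] [351.6 147.1]
0 0.011 [295.   89.3] [352.7 148.9]
0.06 0 [296.1  89.8] [351.6 147.3]
0.06 0.011 [295.   88.6] [352.7 148.4]
-0.06 0 [296.1  89.7] [351.6 146.9]
-0.06 0.011 [295.   90.1] [352.6 149.3]
```

View pics/v7.png

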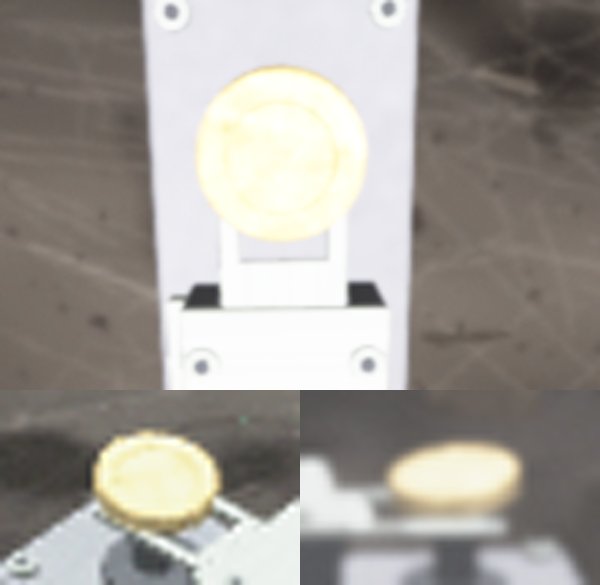

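The disc balances freely on the dome, centred in y. In the side crop its robot-side edge looks slightly low. I'll compare silhouettes to put a number on the tilt.

```bash
cat > tilt.py <<'E'
from h import *
from scipy.optimize import least_squares
t=np.linspace(0,2*np.pi,120)
def sil(n,P,S=8):
    dx,dy,ax,ay=P; Rt=Ro.from_rotvec([ax,ay,0]).as_matrix()
    q=np.array([proj(n,np.array([.6473,-.0016,.055])+[dx,dy,0]+Rt@[.0255*np.cos(k),.0255*np.sin(k),z]) for k in t for z in(0,.011)]); return q
def meas(n,f,box,thr=25):
    x0,y0,x1,y1=box; a=cv2.imread('pics/'+f)[y0:y1,x0:x1].astype(np.float32); s=cv2.resize(a[:,:,2]-a[:,:,0],None,fx=8,fy=8,interpolation=2)
    m=(s>thr).astype(np.uint8); nn,l,st,c=cv2.connectedComponentsWithStats(m); i=1+np.argmax(st[1:,4]); m=(l==i).astype(np.uint8); cs=max(cv2.findContours(m,0,1)[0],key=len); h=cv2.convexHull(cs)
    return h
def desc(h):
    M=cv2.moments(h.astype(np.float32)); c=(M['m10']/M['m00'],M['m01']/M['m00']); ang=.5*np.degrees(np.arctan2(2*M['mu11'],M['mu20']-M['mu02'])); 
    return np.round([*c,ang,np.sqrt(M['mu20']/M['m00']),np.sqrt(M['mu02']/M['m00'])],2)
def run(tag):
    for n,f,b in(('side','d%s.png'%tag,(325,190,372,225)),('scene','s%s.png'%tag,(280,170,335,210))):
        print(n,'obs',[desc(meas(n,f,b,k)) for k in(15,25,40)])
        for P in((0,0,0,0),(-.0015,0,0,-.043),(-.0015,0,0,-.1),(0,0,.05,0)):
            h=cv2.convexHull(((sil(n,P)-[b[0],b[1]]+.5)*8-.5).astype(np.float32)); print('  ',P,desc(h))
if __name__=='__main__':
    import sys; run(sys.argv[1])
E
python3 tilt.py 7
```

```text
side obs [array([186.  , 170.15,  -4.71,  44.11,  24.95]), array([186.26, 169.5 ,  -4.35,  42.2 ,  23.13]), array([186.86, 168.54,  -3.73,  39.68,  20.79])]
   (0, 0, 0, 0) [187.84 169.1    2.34  40.84  22.15]
   (-0.0015, 0, 0, -0.043) [182.69 169.12  -0.32  40.84  22.25]
   (-0.0015, 0, 0, -0.1) [181.8  169.18  -3.81  40.75  22.52]
   (0, 0, 0.05, 0) [187.92 169.45   2.7   40.64  23.72]
scene obs [array([219.4 , 180.11,   6.45,  40.4 ,  32.51]), array([219.19, 180.38,   6.36,  39.55,  31.39]), array([218.84, 182.37,   5.7 ,  39.23,  28.3 ])]
   (0, 0, 0, 0) [ 2.1683e+02  1.7983e+02 -1.0000e-02  3.8680e+01  2.9170e+01]
   (-0.0015, 0, 0, -0.043) [220.33 181.99   2.26  38.63  29.95]
   (-0.0015, 0, 0, -0.1) [220.93 182.41   5.38  38.5   30.9 ]
   (0, 0, 0.05, 0) [217.35 179.52   2.49  38.74  28.31]
```

The disc's front edge is about 0.1 rad low, so it sits roughly 3.5 mm too near the robot. I will regrasp it and shift it by +3.5 mm.

Call:
move_arm([
  {"gripper": 0.85, "twist": 0, "x": 0.09, "y": 0, "z": 0},
  {"gripper": 0.85, "twist": 0, "x": 0.168, "y": 0, "z": 0.04},
  {"gripper": 0.85, "twist": 0, "x": 0.168, "y": 0, "z": 0.125},
  {"gripper": 0.85, "twist": 0, "x": 0.168, "y": 0, "z": 0.2},
  {"gripper": 0.85, "twist": 0, "x": 0.168, "y": 0, "z": 0.25},
])

```text
t: 12.65
ee_pos: [0.6476, -0.0013, 0.0934]
tcp_rot: [-0.0, 1.0, 0.025, -0.002]
ft_force: [-0.7, 0.1, 0.0]
width: 0.848
gripper_force: 0.0
```

Call:
move_arm([
  {"gripper": 0.85, "twist": 0, "x": 0, "y": 0, "z": 0.06},
  {"gripper": 0.85, "twist": 0, "x": 0, "y": 0, "z": 0.093},
  {"gripper": 0.85, "twist": 0, "x": 0, "y": 0, "z": 0.093},
  {"gripper": 0.85, "twist": 0, "x": 0, "y": 0, "z": 0.093},
  {"gripper": 0.85, "twist": 0, "x": 0, "y": 0, "z": 0.093},
])

```text
t: 13.15
ee_pos: [0.6501, -0.0015, 0.0618]
tcp_rot: [0.0, 1.0, 0.025, 0.001]
ft_force: [-0.3, 0.0, 0.4]
width: 0.853
gripper_force: 0.0
```

Call:
move_arm([
  {"gripper": 0.62, "twist": 0, "x": 0, "y": 0, "z": 0},
  {"gripper": 0.6, "twist": 0, "x": 0, "y": 0, "z": 0},
  {"gripper": 0.5, "twist": 0, "x": 0, "y": 0, "z": 0},
  {"gripper": 0.5, "twist": 0, "x": 0, "y": 0, "z": 0},
  {"gripper": 0.5, "twist": 0, "x": 0, "y": 0, "z": 0},
], squeeze=5)

```text
t: 13.65
ee_pos: [0.6492, -0.0015, 0.061]
tcp_rot: [0.0, 1.0, 0.025, 0.001]
ft_force: [-0.8, -0.0, 2.7]
width: 0.576
gripper_force: 5.0
```

Call:
move_arm([
  {"gripper": 0.5, "twist": 0, "x": 0, "y": 0, "z": 0},
  {"gripper": 0.5, "twist": 0, "x": 0, "y": 0, "z": -0.008},
  {"gripper": 0.5, "twist": 0, "x": 0, "y": 0, "z": -0.01},
  {"gripper": 0.5, "twist": 0, "x": 0.009, "y": 0, "z": -0.01},
  {"gripper": 0.5, "twist": 0, "x": 0.009, "y": 0, "z": -0.01},
], squeeze=15)

```text
t: 14.15
ee_pos: [0.6526, -0.0012, 0.064]
tcp_rot: [-0.0, 1.0, 0.025, -0.0]
ft_force: [0.6, 0.3, -1.7]
width: 0.571
gripper_force: 15.0
```

Call:
move_arm([
  {"gripper": 0.5, "twist": 0, "x": 0, "y": 0, "z": 0.004},
  {"gripper": 0.5, "twist": 0, "x": 0, "y": 0, "z": 0.006},
  {"gripper": 0.5, "twist": 0, "x": 0, "y": 0, "z": 0.006},
  {"gripper": 0.5, "twist": 0, "x": 0, "y": 0, "z": 0.006},
])

```text
t: 14.55
ee_pos: [0.6522, -0.0013, 0.0618]
tcp_rot: [-0.0, 1.0, 0.025, -0.0]
ft_force: [0.7, -1.0, -2.2]
width: 0.569
gripper_force: 15.0
```

Call:
move_arm([
  {"gripper": 0.5, "twist": 0, "x": 0, "y": 0, "z": 0.002},
  {"gripper": 0.5, "twist": 0, "x": 0, "y": 0, "z": 0.002},
  {"gripper": 0.5, "twist": 0, "x": 0, "y": 0, "z": 0.002},
])

```text
t: 14.85
ee_pos: [0.6524, -0.0013, 0.0614]
tcp_rot: [-0.0, 1.0, 0.025, 0.0]
ft_force: [-0.4, 0.3, 1.0]
width: 0.573
gripper_force: 15.0
```

Contact felt. Releasing again and checking.

Call:
move_arm([
  {"gripper": 0.5, "twist": 0, "x": 0, "y": 0, "z": 0},
  {"gripper": 0.5, "twist": 0, "x": 0, "y": 0, "z": 0},
  {"gripper": 0.6, "twist": 0, "x": 0, "y": 0, "z": 0},
  {"gripper": 0.62, "twist": 0, "x": 0, "y": 0, "z": 0},
  {"gripper": 0.66, "twist": 0, "x": 0, "y": 0, "z": 0},
], squeeze=3)

```text
t: 15.35
ee_pos: [0.6523, -0.0013, 0.061]
tcp_rot: [0.0, 1.0, 0.025, -0.0]
ft_force: [-0.0, 0.9, -1.0]
width: 0.657
gripper_force: 0.0
```

Call:
move_arm([
  {"gripper": 0.85, "twist": 0, "x": 0, "y": 0, "z": 0},
  {"gripper": 0.85, "twist": 0, "x": 0, "y": 0, "z": 0},
  {"gripper": 0.85, "twist": 0, "x": 0, "y": 0, "z": -0.02},
  {"gripper": 0.85, "twist": 0, "x": 0, "y": 0, "z": -0.1},
  {"gripper": 0.85, "twist": 0, "x": 0, "y": 0, "z": -0.2},
])

```text
t: 15.85
ee_pos: [0.6504, -0.0012, 0.1399]
tcp_rot: [-0.0, 1.0, 0.025, -0.003]
ft_force: [-0.0, 1.0, 0.8]
width: 0.851
gripper_force: 0.0
```

Call:
move_arm([
  {"gripper": 0.85, "twist": 0, "x": -0.08, "y": 0, "z": -0.1},
  {"gripper": 0.85, "twist": 0, "x": -0.177, "y": 0, "z": -0.14},
  {"gripper": 0.85, "twist": 0, "x": -0.177, "y": 0, "z": -0.14},
  {"gripper": 0.85, "twist": 0, "x": -0.177, "y": 0, "z": -0.14},
  {"gripper": 0.85, "twist": 0, "x": -0.177, "y": 0, "z": -0.14},
])

```text
t: 16.35
ee_pos: [0.582, -0.0048, 0.1968]
tcp_rot: [-0.0, 1.0, 0.025, 0.0]
ft_force: [0.1, -1.7, -0.4]
width: 0.851
gripper_force: 0.0
```

```bash
python3 - <<'E'
from h import *
snap('scene','s8.png'); snap('side','d8.png'); snap('wrist','w8.png')
E
python3 tilt.py 8
python3 - <<'E'
from h import *
print('post', end=' '); go([.5301,-.0089,.12],.057)
E
```

```text
side obs [array([199.29, 170.58,  10.73,  43.55,  24.68]), array([199.27, 170.28,  10.49,  41.57,  22.89]), array([199.25, 169.41,  10.37,  39.13,  20.51])]
   (0, 0, 0, 0) [187.84 169.1    2.34  40.84  22.15]
   (-0.0015, 0, 0, -0.043) [182.69 169.12  -0.32  40.84  22.25]
   (-0.0015, 0, 0, -0.1) [181.8  169.18  -3.81  40.75  22.52]
   (0, 0, 0.05, 0) [187.92 169.45   2.7   40.64  23.72]
scene obs [array([209.17, 174.77,  -8.54,  40.7 ,  28.32]), array([208.72, 175.61,  -7.98,  39.63,  26.92]), array([208.46, 175.8 ,  -7.45,  38.43,  25.45])]
   (0, 0, 0, 0) [ 2.1683e+02  1.7983e+02 -1.0000e-02  3.8680e+01  2.9170e+01]
   (-0.0015, 0, 0, -0.043) [220.33 181.99   2.26  38.63  29.95]
   (-0.0015, 0, 0, -0.1) [220.93 182.41   5.38  38.5   30.9 ]
   (0, 0, 0.05, 0) [217.35 179.52   2.49  38.74  28.31]
post at [ 0.5819 -0.0048  0.1959] yaw 0.0498 delta [-0.1294  0.0039  0.19  ] twist -0.0012 dist 0.092
```

```bash
python3 - <<'E'
from tilt import *
for i in range(14):
    f='r%d.png'%i; snap('side',f); s=arm.state()['t']; print(round(s,2),desc(meas('side',f,(325,190,372,225)))[[0,2]])
E
```

```text
16.55 [199.22  10.68]
16.6 [199.28  10.63]
16.65 [199.28  10.65]
16.7 [199.39  10.67]
16.75 [199.18  10.45]
16.8 [199.24  10.67]
16.85 [199.37  10.7 ]
16.9 [199.31  10.69]
16.95 [199.31  10.56]
17.0 [199.07  10.5 ]
17.05 [199.21  10.76]
17.1 [199.18  10.69]
17.15 [199.2   10.59]
17.2 [199.33  10.76]
```

The disc is at rest but now tilted the other way, about +0.13 rad. Interpolating between the two placements, I shift it back by 1.8 mm.

Call:
move_arm([
  {"gripper": 0.85, "twist": 0, "x": 0.09, "y": 0, "z": 0},
  {"gripper": 0.85, "twist": 0, "x": 0.177, "y": 0, "z": 0.04},
  {"gripper": 0.85, "twist": 0, "x": 0.177, "y": 0, "z": 0.14},
  {"gripper": 0.85, "twist": 0, "x": 0.177, "y": 0, "z": 0.22},
  {"gripper": 0.85, "twist": 0, "x": 0.177, "y": 0, "z": 0.28},
])

```text
t: 17.7
ee_pos: [0.6513, -0.0012, 0.0825]
tcp_rot: [-0.0, 1.0, 0.025, -0.001]
ft_force: [0.0, 0.4, -0.5]
width: 0.848
gripper_force: 0.0
```

Call:
move_arm([
  {"gripper": 0.85, "twist": 0, "x": 0, "y": 0, "z": 0.045},
  {"gripper": 0.85, "twist": 0, "x": 0, "y": 0, "z": 0.06},
  {"gripper": 0.85, "twist": 0, "x": 0, "y": 0, "z": 0.06},
  {"gripper": 0.85, "twist": 0, "x": 0, "y": 0, "z": 0.06},
  {"gripper": 0.85, "twist": 0, "x": 0, "y": 0, "z": 0.06},
])

```text
t: 18.2
ee_pos: [0.6537, -0.0013, 0.0629]
tcp_rot: [0.0, 1.0, 0.025, 0.001]
ft_force: [-0.2, 1.2, -0.5]
width: 0.851
gripper_force: 0.0
```

Call:
move_arm([
  {"gripper": 0.62, "twist": 0, "x": 0, "y": 0, "z": 0},
  {"gripper": 0.6, "twist": 0, "x": 0, "y": 0, "z": 0},
  {"gripper": 0.5, "twist": 0, "x": 0, "y": 0, "z": 0},
  {"gripper": 0.5, "twist": 0, "x": 0, "y": 0, "z": 0},
  {"gripper": 0.5, "twist": 0, "x": 0, "y": 0, "z": 0},
], squeeze=5)

```text
t: 18.7
ee_pos: [0.6526, -0.0012, 0.0615]
tcp_rot: [-0.0, 1.0, 0.025, 0.0]
ft_force: [-0.1, -0.2, 2.0]
width: 0.572
gripper_force: 5.0
```

```bash
python3 - <<'E'
from tilt import *
snap('scene','s9.png'); snap('side','d9.png')
print(desc(meas('side','d9.png',(325,190,372,225))),desc(meas('scene','s9.png',(280,170,335,210))))
def halves(f):
    a=cv2.imread('pics/'+f)[190:225,325:372].astype(np.float32); s=cv2.resize(a[:,:,2]-a[:,:,0],None,fx=8,fy=8,interpolation=2); m=(s>25).astype(np.uint8)
    n,l,st,c=cv2.connectedComponentsWithStats(m); return [(st[i].tolist(),c[i].round(1).tolist()) for i in range(1,n) if st[i,4]>300]
for f in('d7.png','d8.png','d9.png','d5.png'): print(f,halves(f))
E
```

```text
[161.04 164.2   70.55  19.94  21.85] [222.39 174.94 -13.63  31.44  27.14]
d7.png [([158, 0, 135, 25, 2867], [227.7, 10.4]), ([102, 124, 165, 90, 9196], [185.5, 171.2])]
d8.png [([158, 0, 135, 26, 2893], [227.7, 10.4]), ([120, 125, 163, 91, 9294], [197.0, 171.5])]
d9.png [([120, 124, 77, 86, 4888], [160.6, 164.8]), ([246, 152, 37, 59, 1555], [262.9, 178.9])]
d5.png [([108, 82, 81, 88, 4988], [150.7, 124.5]), ([237, 97, 37, 61, 1653], [255.1, 125.4])]
```

Call:
move_arm([
  {"gripper": 0.5, "twist": 0, "x": 0, "y": 0, "z": 0},
  {"gripper": 0.5, "twist": 0, "x": 0, "y": 0, "z": -0.008},
  {"gripper": 0.5, "twist": 0, "x": -0.0045, "y": 0, "z": -0.01},
  {"gripper": 0.5, "twist": 0, "x": -0.0045, "y": 0, "z": -0.01},
  {"gripper": 0.5, "twist": 0, "x": -0.0045, "y": 0, "z": -0.01},
], squeeze=15)

```text
t: 19.3
ee_pos: [0.6501, -0.0014, 0.0647]
tcp_rot: [-0.0, 1.0, 0.025, -0.0]
ft_force: [-0.8, 0.1, -2.5]
width: 0.564
gripper_force: 15.0
```

```bash
python3 - <<'E'
from tilt import *
snap('side','d10.png')
a=cv2.imread('pics/d10.png')[190:225,325:372].astype(np.float32); s=cv2.resize(a[:,:,2]-a[:,:,0],None,fx=8,fy=8,interpolation=2); m=(s>25).astype(np.uint8)
n,l,st,c=cv2.connectedComponentsWithStats(m); print([(st[i].tolist(),c[i].round(1).tolist()) for i in range(1,n) if st[i,4]>300])
E
```

```text
[([112, 116, 77, 86, 4924], [152.8, 156.0]), ([227, 144, 48, 61, 1662], [254.1, 173.2])]
```

Call:
move_arm([
  {"gripper": 0.5, "twist": 0, "x": 0, "y": 0, "z": 0.004},
  {"gripper": 0.5, "twist": 0, "x": 0, "y": 0, "z": 0.006},
  {"gripper": 0.5, "twist": 0, "x": 0, "y": 0, "z": 0.006},
  {"gripper": 0.5, "twist": 0, "x": 0, "y": 0, "z": 0.006},
])

```text
t: 19.75
ee_pos: [0.6505, -0.0014, 0.0626]
tcp_rot: [-0.0, 1.0, 0.025, -0.0]
ft_force: [0.4, 0.7, -1.6]
width: 0.566
gripper_force: 15.0
```

Call:
move_arm([
  {"gripper": 0.5, "twist": 0, "x": 0, "y": 0, "z": 0.002},
  {"gripper": 0.5, "twist": 0, "x": 0, "y": 0, "z": 0.002},
])

```text
t: 19.95
ee_pos: [0.6507, -0.0014, 0.062]
tcp_rot: [0.0, 1.0, 0.025, 0.0]
ft_force: [-0.0, -0.6, -1.6]
width: 0.568
gripper_force: 15.0
```

Call:
move_arm([
  {"gripper": 0.5, "twist": 0, "x": 0, "y": 0, "z": 0.0015},
  {"gripper": 0.5, "twist": 0, "x": 0, "y": 0, "z": 0.0015},
  {"gripper": 0.5, "twist": 0, "x": 0, "y": 0, "z": 0.0015},
])

```text
t: 20.25
ee_pos: [0.6508, -0.0014, 0.0618]
tcp_rot: [0.0, 1.0, 0.025, 0.0]
ft_force: [-1.6, -0.1, 2.2]
width: 0.569
gripper_force: 15.0
```

Call:
move_arm([
  {"gripper": 0.5, "twist": 0, "x": 0, "y": 0, "z": 0},
  {"gripper": 0.5, "twist": 0, "x": 0, "y": 0, "z": 0},
  {"gripper": 0.6, "twist": 0, "x": 0, "y": 0, "z": 0},
  {"gripper": 0.62, "twist": 0, "x": 0, "y": 0, "z": 0},
  {"gripper": 0.66, "twist": 0, "x": 0, "y": 0, "z": 0},
], squeeze=3)

```text
t: 20.75
ee_pos: [0.6505, -0.0014, 0.061]
tcp_rot: [0.0, 1.0, 0.025, -0.0]
ft_force: [0.7, -0.4, -1.3]
width: 0.657
gripper_force: 0.0
```

Call:
move_arm([
  {"gripper": 0.85, "twist": 0, "x": 0, "y": 0, "z": 0},
  {"gripper": 0.85, "twist": 0, "x": 0, "y": 0, "z": 0},
  {"gripper": 0.85, "twist": 0, "x": 0, "y": 0, "z": -0.02},
  {"gripper": 0.85, "twist": 0, "x": 0, "y": 0, "z": -0.1},
  {"gripper": 0.85, "twist": 0, "x": 0, "y": 0, "z": -0.12},
])

```text
t: 21.25
ee_pos: [0.653, -0.0014, 0.1131]
tcp_rot: [0.0, 1.0, 0.025, 0.003]
ft_force: [2.1, -1.0, 0.5]
width: 0.853
gripper_force: 0.0
```

```bash
python3 - <<'E'
from tilt import *
for i in range(4):
    snap('side','d11.png'); print(desc(meas('side','d11.png',(325,190,372,225))))
snap('scene','s11.png'); print(desc(meas('scene','s11.png',(280,170,335,210)))); print(arm.state()['t'])
E
```

```text
[191.66 169.98   3.07  42.3   21.72]
[192.55 169.95   5.13  42.13  21.89]
[193.02 169.76   5.56  41.89  22.01]
[192.87 169.71   5.45  41.88  22.  ]
[213.6  177.61  -5.51  39.62  29.34]
21.5
```

```bash
python3 - <<'E'
from tilt import *
for i in range(10):
    snap('side','d12.png'); print(desc(meas('side','d12.png',(325,190,372,225)))[[0,2]])
snap('scene','s12.png'); print(desc(meas('scene','s12.png',(280,170,335,210)))); print(arm.state()['t'])
E
```

```text
[191.73   3.11]
[191.37   2.32]
[191.27   1.86]
[191.3    1.73]
[191.4    2.28]
[191.69   3.11]
[192.24   4.01]
[192.69   4.66]
[192.6    4.79]
[192.39   4.36]
[213.55 177.87  -6.17  39.51  29.77]
22.05
```

```bash
python3 - <<'E'
from tilt import *
A=[];B=[]
for i in range(10):
    snap('side','d13.png'); A.append(desc(meas('side','d13.png',(325,190,372,225))))
    snap('scene','s13.png'); B.append(desc(meas('scene','s13.png',(280,170,335,210))))
print(np.c_[np.array(A)[:,[0,2]],np.array(B)[:,[0,1,2]]]); print(np.mean(A,0),np.mean(B,0),arm.state()['t'])
E
```

```text
[[191.76   2.87 213.84 178.17  -5.28]
 [191.7    2.43 213.88 178.26  -5.62]
 [191.78   2.71 213.61 177.99  -5.59]
 [191.91   4.05 213.48 177.84  -6.21]
 [192.14   4.22 213.6  177.82  -6.01]
 [192.36   3.71 213.78 177.87  -6.  ]
 [191.68   2.61 213.84 178.18  -5.75]
 [191.62   2.81 213.64 178.05  -5.17]
 [191.92   3.18 213.52 177.93  -6.13]
 [192.21   3.79 213.56 177.89  -5.99]]
[191.908 169.971   3.238  42.19   21.566] [213.675 178.     -5.775  39.562  29.859] 23.05
```

Call:
move_arm([
  {"gripper": 0.85, "twist": 0, "x": 0, "y": 0, "z": -0.1},
  {"gripper": 0.85, "twist": 0, "x": -0.08, "y": 0, "z": -0.2},
  {"gripper": 0.85, "twist": 0, "x": -0.172, "y": 0, "z": -0.22},
  {"gripper": 0.85, "twist": 0, "x": -0.172, "y": 0, "z": -0.22},
  {"gripper": 0.85, "twist": 0, "x": -0.172, "y": 0, "z": -0.22},
])

```text
t: 23.55
ee_pos: [0.5818, -0.0048, 0.1979]
tcp_rot: [0.0, 1.0, 0.025, 0.001]
ft_force: [0.3, 0.1, -0.2]
width: 0.848
gripper_force: 0.0
```

Call:
move_arm([
  {"gripper": 0.85, "twist": 0, "x": 0, "y": 0, "z": 0},
  {"gripper": 0.85, "twist": 0, "x": 0, "y": 0, "z": 0},
  {"gripper": 0.85, "twist": 0, "x": 0, "y": 0, "z": 0},
])

```text
t: 23.85
ee_pos: [0.5822, -0.0048, 0.1963]
tcp_rot: [-0.0, 1.0, 0.025, -0.001]
ft_force: [0.2, 0.2, 0.2]
width: 0.85
gripper_force: 0.0
```

```bash
python3 - <<'E'
from tilt import *
print(tool()[1]); snap('wrist','w14.png')
for f in('w7.png','w8.png','w14.png'):
    a=cv2.imread('pics/'+f).astype(int); s=a[:,:,2]-a[:,:,0]; 
    g=cv2.cvtColor(cv2.imread('pics/'+f),cv2.COLOR_BGR2GRAY)
    m=(s>2).astype(np.uint8); m[:75]=0;m[175:]=0;m[:,:280]=0;m[:,370:]=0
    n,l,st,c=cv2.connectedComponentsWithStats(m); i=1+np.argmax(st[1:,4]); h=cv2.convexHull(max(cv2.findContours((l==i).astype(np.uint8),0,1)[0],key=len))
    print(f,st[i],desc(h))
    # plate edges columns at row 100 as reference, screws template shift vs w7
    if f!='w7.png':
        T=cv2.imread('pics/w7.png',0); 
        for nm,(y0,y1,x0,x1) in dict(guide=(164,196,285,362),scr=(70,80,280,300)).items():
            r=cv2.matchTemplate(g[y0-8:y1+8,x0-12:x1+12],T[y0:y1,x0:x1],5); _,v,_,loc=cv2.minMaxLoc(r)
            x,y=loc; 
            sx=0 if x in(0,r.shape[1]-1) else (r[y,x+1]-r[y,x-1])/(2*(2*r[y,x]-r[y,x+1]-r[y,x-1])); sy=0 if y in(0,r.shape[0]-1) else (r[y+1,x]-r[y-1,x])/(2*(2*r[y,x]-r[y+1,x]-r[y-1,x]))
            print('  ',nm,round(v,3),x-12+sx,y-8+sy)
s1=[];s2=[]
for i in range(6):
    snap('side','d15.png'); s1.append(desc(meas('side','d15.png',(325,190,372,225))))
    snap('scene','s15.png'); s2.append(desc(meas('scene','s15.png',(280,170,335,210))))
print(np.mean(s1,0),np.std(s1,0)[2],np.mean(s2,0),arm.state()['t'])
E
```

```text
[ 0.58221683 -0.00476422  0.1963311 ]
w7.png [ 294   91   59   60 2760] [323.17 120.82  89.41  14.62  14.91]
w8.png [ 294   84   60   62 2867] [323.5  114.65 -89.16  14.8   15.29]
   guide 0.994 0.10443637 -0.15633008
   scr 0.983 -0.19414836 -0.8309853
w14.png [ 294   88   59   61 2839] [322.93 118.12  86.99  14.73  15.21]
   guide 0.998 0.06338975 0.09227645
   scr 0.967 -0.05649494 -0.39412215
[191.86       169.85333333   3.18833333  42.26833333  21.51333333] 0.18871642453397874 [213.74166667 178.19333333  -5.24        39.63666667  29.705     ] 24.5
```

```bash
cat > fit.py <<'E'
from tilt import *
import sys
BX={'side':(325,190,372,225),'scene':(280,170,335,210)}
tags=sys.argv[1:]
O=np.array([[desc(meas(n,('d' if n=='side' else 's')+g+'.png',BX[n],25)) for n in BX] for g in tags])
def model(n,P,off,bl):
    h=cv2.convexHull(((sil(n,P)-[BX[n][0],BX[n][1]]+.5)*8-.5).astype(np.float32)); d=desc(h).astype(float)
    d[:2]+=off; d[3:]=np.sqrt(d[3:]**2+bl); return d
def res(v):
    r=[]
    for i in range(len(tags)):
        for j,n in enumerate(BX):
            m=model(n,v[6+4*i:10+4*i]*np.array([.001,.001,.01,.01]),v[3*j:3*j+2],v[3*j+2]*30); r+=list((m-O[i,j])/[.5,.5,.6,.4,.4])
    for i in range(len(tags)): r+=list(v[6+4*i:8+4*i]*.3)
    return np.array(r)
s=least_squares(res,np.zeros(6+4*len(tags)),diff_step=1e-2,x_scale=1.,loss='soft_l1')
print('cam',s.x[:6].round(2)); print('mm, 0.01rad: dx dy ax ay\n',s.x[6:].reshape(-1,4).round(2),'cost',s.cost)
E
python3 fit.py 7 8 13 15
```

```text
Traceback (most recent call last):
  File "fit.py", line 16, in <module>
    s=least_squares(res,np.zeros(6+4*len(tags)),diff_step=1e-2,x_scale=1.,loss='soft_l1')
  File "fit.py", line 13, in res
    m=model(n,v[6+4*i:10+4*i]*np.array([.001,.001,.01,.01]),v[3*j:3*j+2],v[3*j+2]*30); r+=list((m-O[i,j])/[.5,.5,.6,.4,.4])
  File "fit.py", line 7, in model
    h=cv2.convexHull(((sil(n,P)-[BX[n][0],BX[n][1]]+.5)*8-.5).astype(np.float32)); d=desc(h).astype(float)
                       ~~~^^^^^
  File "tilt.py", line 6, in sil
    q=np.array([proj(n,np.array([.6473,-.0016,.055])+[dx,dy,0]+Rt@[.0255*np.cos(k),.0255*np.sin(k),z]) for k in t for z in(0,.011)]); return q
                ~~~~^^^^^^^^^^^^^^^^^^^^^^^^^^^^^^^^^^^^^^^^^^^^^^^^^^^^^^^^^^^^^^^^^^^^^^^^^^^^^^^^^^
  File "h.py", line 10, in proj
    K,R,t=cam(n); q=K@(R@np.array(X)+t); return q[:2]/q[2]
          ~~~^^^
  File "h.py", line 6, in cam
    p=arm.camera_params(n); K=np.array([[p['fx'],0,p['cx']],[0,p['fy'],p['cy']],[0,0,1]]); return K,np.array(p['R']),np.array(p['t'])
ValueError: time passes only in moves, steps and waits
```

```bash
sed -i 's/^def cam(n):/from functools import lru_cache\n@lru_cache\ndef cam(n):/' h.py; sed -i 's/np.zeros(6+4\*len(tags))/np.full(6+4*len(tags),.5)/; s/diff_step=1e-2/diff_step=.5/' fit.py; timeout 300 python3 fit.py 7 8 13 15
```

```text
cam [ 5.25  0.9   2.37 -3.3  -2.35  0.77]
mm, 0.01rad: dx dy ax ay
 [[ -1.82  -0.27  -0.55 -11.09]
 [  1.33   0.13  -2.61  14.1 ]
 [ -0.44  -0.19  -7.12   3.97]
 [ -0.53  -0.2   -7.35   2.73]] cost 12.212326038197522
```

Fitting both views gives a present tilt of about 0.077 rad, mostly about x. One more small regrasp: 0.6 mm towards −y and 0.4 mm towards −x.

Call:
move_arm([
  {"gripper": 0.85, "twist": 0, "x": 0.09, "y": 0, "z": 0},
  {"gripper": 0.85, "twist": 0, "x": 0.172, "y": 0, "z": 0.04},
  {"gripper": 0.85, "twist": 0, "x": 0.172, "y": 0, "z": 0.14},
  {"gripper": 0.85, "twist": 0, "x": 0.172, "y": 0, "z": 0.22},
  {"gripper": 0.85, "twist": 0, "x": 0.172, "y": 0, "z": 0.28},
])

```text
t: 25.0
ee_pos: [0.6495, -0.0013, 0.0827]
tcp_rot: [-0.0, 1.0, 0.025, -0.001]
ft_force: [0.2, 0.3, 0.5]
width: 0.85
gripper_force: 0.0
```

Call:
move_arm([
  {"gripper": 0.85, "twist": 0, "x": 0, "y": 0, "z": 0.045},
  {"gripper": 0.85, "twist": 0, "x": 0, "y": 0, "z": 0.058},
  {"gripper": 0.85, "twist": 0, "x": 0, "y": 0, "z": 0.058},
  {"gripper": 0.85, "twist": 0, "x": 0, "y": 0, "z": 0.058},
  {"gripper": 0.85, "twist": 0, "x": 0, "y": 0, "z": 0.058},
])

```text
t: 25.5
ee_pos: [0.6519, -0.0014, 0.0639]
tcp_rot: [0.0, 1.0, 0.025, 0.002]
ft_force: [0.6, 0.1, 1.5]
width: 0.846
gripper_force: 0.0
```

Call:
move_arm([
  {"gripper": 0.62, "twist": 0, "x": 0, "y": 0, "z": 0},
  {"gripper": 0.5, "twist": 0, "x": 0, "y": 0, "z": 0},
  {"gripper": 0.5, "twist": 0, "x": 0, "y": 0, "z": 0},
  {"gripper": 0.5, "twist": 0, "x": 0, "y": 0, "z": 0},
], squeeze=6)

```text
t: 25.9
ee_pos: [0.6508, -0.0014, 0.0625]
tcp_rot: [0.0, 1.0, 0.025, 0.0]
ft_force: [0.2, 0.1, 1.5]
width: 0.571
gripper_force: 6.0
```

Call:
move_arm([
  {"gripper": 0.5, "twist": 0, "x": 0, "y": 0, "z": 0},
  {"gripper": 0.5, "twist": 0, "x": 0, "y": 0, "z": -0.006},
  {"gripper": 0.5, "twist": 0, "x": -0.001, "y": 0.0015, "z": -0.006},
  {"gripper": 0.5, "twist": 0, "x": -0.001, "y": 0.0015, "z": -0.006},
  {"gripper": 0.5, "twist": 0, "x": -0.001, "y": 0.0015, "z": -0.004},
], squeeze=15)

```text
t: 26.4
ee_pos: [0.65, -0.002, 0.0634]
tcp_rot: [-0.0, 1.0, 0.025, -0.0]
ft_force: [0.3, -0.2, -1.0]
width: 0.563
gripper_force: 15.0
```

Call:
move_arm([
  {"gripper": 0.5, "twist": 0, "x": 0, "y": 0, "z": 0.002},
  {"gripper": 0.5, "twist": 0, "x": 0, "y": 0, "z": 0.0035},
  {"gripper": 0.5, "twist": 0, "x": 0, "y": 0, "z": 0.0035},
  {"gripper": 0.5, "twist": 0, "x": 0, "y": 0, "z": 0.0035},
])

```text
t: 26.8
ee_pos: [0.6502, -0.002, 0.0626]
tcp_rot: [-0.0, 1.0, 0.025, -0.0]
ft_force: [-0.4, -0.1, 1.1]
width: 0.564
gripper_force: 15.0
```

Contact felt again, so I release and lift clear.

Call:
move_arm([
  {"gripper": 0.5, "twist": 0, "x": 0, "y": 0, "z": 0},
  {"gripper": 0.5, "twist": 0, "x": 0, "y": 0, "z": 0},
  {"gripper": 0.85, "twist": 0, "x": 0, "y": 0, "z": 0},
  {"gripper": 0.85, "twist": 0, "x": 0, "y": 0, "z": 0},
  {"gripper": 0.85, "twist": 0, "x": 0, "y": 0, "z": 0},
], squeeze=3)

```text
t: 27.3
ee_pos: [0.6502, -0.002, 0.0622]
tcp_rot: [0.0, 1.0, 0.025, 0.0]
ft_force: [0.7, -0.8, -0.7]
width: 0.817
gripper_force: 0.0
```

Call:
move_arm([
  {"gripper": 0.85, "twist": 0, "x": 0, "y": 0, "z": -0.02},
  {"gripper": 0.85, "twist": 0, "x": 0, "y": 0, "z": -0.1},
  {"gripper": 0.85, "twist": 0, "x": 0, "y": 0, "z": -0.2},
  {"gripper": 0.85, "twist": 0, "x": -0.08, "y": 0, "z": -0.3},
  {"gripper": 0.85, "twist": 0, "x": -0.171, "y": 0, "z": -0.34},
])

```text
t: 27.8
ee_pos: [0.5847, -0.0056, 0.2037]
tcp_rot: [0.0, 1.0, 0.025, 0.004]
ft_force: [0.1, -0.4, 1.0]
width: 0.846
gripper_force: 0.0
```

Call:
move_arm([
  {"gripper": 0.6, "twist": 0, "x": 0, "y": 0, "z": 0},
  {"gripper": 0.6, "twist": 0, "x": 0, "y": 0, "z": 0},
  {"gripper": 0.6, "twist": 0, "x": 0, "y": 0, "z": 0},
])

```text
t: 28.1
ee_pos: [0.5822, -0.0054, 0.1978]
tcp_rot: [-0.0, 1.0, 0.025, -0.0]
ft_force: [1.3, -0.5, -0.2]
width: 0.611
gripper_force: 0.0
```

```bash
python3 - <<'E'
from tilt import *
s1=[];s2=[]
for i in range(6):
    snap('side','d16.png'); s1.append(desc(meas('side','d16.png',(325,190,372,225))))
    snap('scene','s16.png'); s2.append(desc(meas('scene','s16.png',(280,170,335,210))))
print(np.mean(s1,0),np.std(s1,0)[2],np.mean(s2,0),arm.state()['t'])
go([.5301,-.0089,.12],.057)
E
timeout 300 python3 fit.py 7 8 13 15 16
```

```text
[188.57166667 170.44333333  -0.83        42.12833333  25.78      ] 0.2715388247255507 [220.75       177.23666667   7.96666667  39.50333333  28.935     ] 28.7
at [ 0.5819 -0.0054  0.1982] yaw 0.0498 delta [-0.1299  0.0024  0.1956] twist -0.0012 dist 0.094
cam [ 3.44  0.94  2.32 -1.52 -1.92  0.89]
mm, 0.01rad: dx dy ax ay
 [[ -1.19  -0.04  -0.42 -11.1 ]
 [  1.96   0.38  -2.54  14.09]
 [  0.18   0.04  -7.01   4.01]
 [  0.1    0.02  -7.25   2.75]
 [ -0.78  -1.06   8.64  -5.88]] cost 18.020675496068243
```

The tilt responds to shifts about linearly, at roughly 0.1 rad per mm. I regrasp once more with half-size corrections: +0.45 mm in x and +0.4 mm in y.

Call:
move_arm([
  {"gripper": 0.85, "twist": 0, "x": 0.09, "y": 0, "z": 0},
  {"gripper": 0.85, "twist": 0, "x": 0.171, "y": 0, "z": 0.04},
  {"gripper": 0.85, "twist": 0, "x": 0.171, "y": 0, "z": 0.14},
  {"gripper": 0.85, "twist": 0, "x": 0.171, "y": 0, "z": 0.22},
  {"gripper": 0.85, "twist": 0, "x": 0.171, "y": 0, "z": 0.28},
])

```text
t: 29.2
ee_pos: [0.6492, -0.0019, 0.0837]
tcp_rot: [-0.0, 1.0, 0.025, -0.001]
ft_force: [-0.6, 0.1, 0.1]
width: 0.851
gripper_force: 0.0
```

Call:
move_arm([
  {"gripper": 0.85, "twist": 0, "x": 0, "y": 0, "z": 0.045},
  {"gripper": 0.85, "twist": 0, "x": 0, "y": 0, "z": 0.059},
  {"gripper": 0.85, "twist": 0, "x": 0, "y": 0, "z": 0.059},
  {"gripper": 0.85, "twist": 0, "x": 0, "y": 0, "z": 0.059},
  {"gripper": 0.85, "twist": 0, "x": 0, "y": 0, "z": 0.059},
])

```text
t: 29.7
ee_pos: [0.6515, -0.002, 0.0645]
tcp_rot: [0.0, 1.0, 0.025, 0.001]
ft_force: [0.2, 0.7, -0.2]
width: 0.85
gripper_force: 0.0
```

Call:
move_arm([
  {"gripper": 0.62, "twist": 0, "x": 0, "y": 0, "z": 0},
  {"gripper": 0.5, "twist": 0, "x": 0, "y": 0, "z": 0},
  {"gripper": 0.5, "twist": 0, "x": 0, "y": 0, "z": 0},
  {"gripper": 0.5, "twist": 0, "x": 0, "y": 0, "z": 0},
], squeeze=6)

```text
t: 30.1
ee_pos: [0.6506, -0.0017, 0.0634]
tcp_rot: [-0.0, 1.0, 0.025, 0.001]
ft_force: [-1.1, 0.5, 0.2]
width: 0.513
gripper_force: 0.5
```

Call:
move_arm([
  {"gripper": 0.5, "twist": 0, "x": 0, "y": 0, "z": 0},
  {"gripper": 0.5, "twist": 0, "x": 0, "y": 0, "z": -0.006},
  {"gripper": 0.5, "twist": 0, "x": 0.0011, "y": -0.001, "z": -0.006},
  {"gripper": 0.5, "twist": 0, "x": 0.0011, "y": -0.001, "z": -0.006},
  {"gripper": 0.5, "twist": 0, "x": 0.0011, "y": -0.001, "z": -0.004},
], squeeze=15)

```text
t: 30.6
ee_pos: [0.6506, -0.0016, 0.0642]
tcp_rot: [-0.0, 1.0, 0.025, -0.0]
ft_force: [-0.0, -0.0, 0.8]
width: 0.503
gripper_force: 0.3
```

Call:
move_arm([
  {"gripper": 0.5, "twist": 0, "x": 0, "y": 0, "z": 0.002},
  {"gripper": 0.5, "twist": 0, "x": 0, "y": 0, "z": 0.003},
  {"gripper": 0.5, "twist": 0, "x": 0, "y": 0, "z": 0.003},
  {"gripper": 0.5, "twist": 0, "x": 0, "y": 0, "z": 0.003},
])

```text
t: 31.0
ee_pos: [0.6506, -0.0016, 0.0631]
tcp_rot: [0.0, 1.0, 0.025, -0.0]
ft_force: [0.6, 0.3, 0.4]
width: 0.5
gripper_force: 0.3
```

The grip slid over the lowered rim: the width is 0.50, less than the disc. I open, lift clear and measure the disc.

Call:
move_arm([
  {"gripper": 0.85, "twist": 0, "x": 0, "y": 0, "z": 0},
  {"gripper": 0.85, "twist": 0, "x": 0, "y": 0, "z": 0},
  {"gripper": 0.85, "twist": 0, "x": 0, "y": 0, "z": 0},
  {"gripper": 0.85, "twist": 0, "x": 0, "y": 0, "z": -0.05},
  {"gripper": 0.85, "twist": 0, "x": 0, "y": 0, "z": -0.15},
])

```text
t: 31.5
ee_pos: [0.6471, -0.0015, 0.1192]
tcp_rot: [-0.0, 1.0, 0.025, -0.005]
ft_force: [1.0, -0.0, -1.1]
width: 0.85
gripper_force: 0.0
```

```bash
python3 - <<'E'
from tilt import *
for i in range(3):
    snap('side','d17.png'); snap('scene','s17.png'); print(desc(meas('side','d17.png',(325,190,372,225))),desc(meas('scene','s17.png',(280,170,335,210))))
print(arm.state()['t'])
E
timeout 300 python3 fit.py 7 8 13 15 16 17
```

```text
[188.73 173.36   0.6   42.07  27.18] [224.65 176.55   8.59  39.56  27.13]
[188.63 173.26   0.83  42.02  27.34] [224.52 176.19   9.33  39.35  27.87]
[1.8852e+02 1.7343e+02 1.2000e-01 4.2040e+01 2.7260e+01] [224.84 176.72   9.23  39.51  27.32]
31.8
cam [ 3.45  1.48  2.31 -0.1  -2.42  0.74]
mm, 0.01rad: dx dy ax ay
 [[ -1.11   0.55  -0.54 -11.13]
 [  2.04   0.96  -2.53  14.08]
 [  0.27   0.6   -7.02   3.96]
 [  0.19   0.58  -7.22   2.72]
 [ -0.7   -0.46   8.6   -5.93]
 [ -1.07  -1.78  13.61  -4.75]] cost 23.62527143891536
```

The disc is still balanced but pushed towards −y. I regrasp lower on the rim.

Call:
move_arm([
  {"gripper": 0.85, "twist": 0, "x": 0, "y": 0, "z": 0.1},
  {"gripper": 0.85, "twist": 0, "x": 0, "y": 0, "z": 0.15},
  {"gripper": 0.85, "twist": 0, "x": 0, "y": 0, "z": 0.162},
  {"gripper": 0.85, "twist": 0, "x": 0, "y": 0, "z": 0.162},
  {"gripper": 0.7, "twist": 0, "x": 0, "y": 0, "z": 0.162},
])

```text
t: 32.3
ee_pos: [0.6511, -0.0016, 0.0587]
tcp_rot: [0.0, 1.0, 0.025, 0.0]
ft_force: [-0.4, -0.3, 0.6]
width: 0.78
gripper_force: 0.0
```

Call:
move_arm([
  {"gripper": 0.6, "twist": 0, "x": 0, "y": 0, "z": 0},
  {"gripper": 0.5, "twist": 0, "x": 0, "y": 0, "z": 0},
  {"gripper": 0.5, "twist": 0, "x": 0, "y": 0, "z": 0},
  {"gripper": 0.5, "twist": 0, "x": 0, "y": 0, "z": 0},
], squeeze=8)

```text
t: 32.7
ee_pos: [0.6518, -0.0019, 0.0598]
tcp_rot: [0.0, 1.0, 0.025, 0.001]
ft_force: [1.2, -1.3, 4.6]
width: 0.572
gripper_force: 8.1
```

Call:
move_arm([
  {"gripper": 0.5, "twist": 0, "x": 0, "y": 0, "z": 0},
  {"gripper": 0.5, "twist": 0, "x": 0, "y": 0, "z": -0.01},
  {"gripper": 0.5, "twist": 0, "x": 0.0015, "y": 0, "z": -0.01},
  {"gripper": 0.5, "twist": 0, "x": 0.0015, "y": 0, "z": -0.01},
  {"gripper": 0.5, "twist": 0, "x": 0.0015, "y": 0, "z": -0.006},
], squeeze=20)

```text
t: 33.2
ee_pos: [0.6507, -0.0013, 0.0601]
tcp_rot: [-0.0, 1.0, 0.025, -0.001]
ft_force: [0.1, 0.3, -2.2]
width: 0.566
gripper_force: 19.8
```

Call:
move_arm([
  {"gripper": 0.5, "twist": 0, "x": 0, "y": 0, "z": 0.001},
  {"gripper": 0.5, "twist": 0, "x": 0, "y": 0, "z": 0.002},
  {"gripper": 0.5, "twist": 0, "x": 0, "y": 0, "z": 0.002},
])

```text
t: 33.5
ee_pos: [0.651, -0.0014, 0.0599]
tcp_rot: [-0.0, 1.0, 0.025, -0.0]
ft_force: [-1.1, -0.6, -0.1]
width: 0.564
gripper_force: 19.9
```

Call:
move_arm([
  {"gripper": 0.5, "twist": 0, "x": 0, "y": 0.0007, "z": -0.003},
  {"gripper": 0.5, "twist": 0, "x": 0, "y": 0.0007, "z": -0.001},
  {"gripper": 0.5, "twist": 0, "x": 0, "y": 0.0007, "z": 0.001},
  {"gripper": 0.5, "twist": 0, "x": 0, "y": 0.0007, "z": 0.001},
])

```text
t: 33.9
ee_pos: [0.6515, -0.0019, 0.0599]
tcp_rot: [0.0, 1.0, 0.025, 0.0]
ft_force: [-0.6, -0.9, 1.9]
width: 0.57
gripper_force: 19.9
```

Call:
move_arm([
  {"gripper": 0.5, "twist": 0, "x": 0, "y": 0, "z": 0},
  {"gripper": 0.5, "twist": 0, "x": 0, "y": 0, "z": 0},
  {"gripper": 0.85, "twist": 0, "x": 0, "y": 0, "z": 0},
  {"gripper": 0.85, "twist": 0, "x": 0, "y": 0, "z": 0},
  {"gripper": 0.85, "twist": 0, "x": 0, "y": 0, "z": 0},
], squeeze=3)

```text
t: 34.4
ee_pos: [0.651, -0.0018, 0.0593]
tcp_rot: [-0.0, 1.0, 0.025, -0.0]
ft_force: [0.7, -0.6, 0.0]
width: 0.831
gripper_force: 0.0
```

Call:
move_arm([
  {"gripper": 0.85, "twist": 0, "x": 0, "y": 0, "z": -0.03},
  {"gripper": 0.85, "twist": 0, "x": 0, "y": 0, "z": -0.13},
  {"gripper": 0.85, "twist": 0, "x": 0, "y": 0, "z": -0.21},
  {"gripper": 0.6, "twist": 0, "x": -0.1, "y": 0, "z": -0.21},
  {"gripper": 0.5, "twist": 0, "x": -0.2, "y": 0, "z": -0.21},
])

```text
t: 34.9
ee_pos: [0.5729, -0.0059, 0.1466]
tcp_rot: [0.0, 1.0, 0.025, 0.003]
ft_force: [-0.1, -0.5, -0.1]
width: 0.692
gripper_force: 0.0
```

```bash
python3 - <<'E'
from tilt import *
s1=[];s2=[]
for i in range(4):
    snap('side','d18.png'); s1.append(desc(meas('side','d18.png',(325,190,372,225))))
    snap('scene','s18.png'); s2.append(desc(meas('scene','s18.png',(280,170,335,210))))
print(np.mean(s1,0),np.std(s1,0)[2],np.mean(s2,0),arm.state()['t'])
go([.5301,-.0089,.12],.057)
E
timeout 300 python3 fit.py 7 8 15 16 17 18
```

```text
[183.8225 169.565   -4.99    41.9975  23.0625] 0.23043437243605844 [219.4    182.0225   4.97    39.6425  31.825 ] 35.3
at [ 0.573  -0.0058  0.1443] yaw 0.0498 delta [-0.1076  0.0024  0.0606] twist -0.0011 dist 0.049
cam [ 4.24  0.82  2.21 -1.79 -1.98  1.04]
mm, 0.01rad: dx dy ax ay
 [[-1.400e+00 -1.000e-02 -4.000e-01 -1.105e+01]
 [ 1.740e+00  4.100e-01 -2.470e+00  1.411e+01]
 [-1.100e-01  2.000e-02 -7.110e+00  2.810e+00]
 [-1.000e+00 -1.000e+00  8.860e+00 -5.820e+00]
 [-1.370e+00 -2.330e+00  1.366e+01 -4.740e+00]
 [-2.080e+00  5.900e-01 -1.710e+00 -1.147e+01]] cost 23.754602244865616
```

Tilt about x is now good, but the front is 0.115 rad low. There is time for one quick +1.6 mm shift.

Call:
move_arm([
  {"gripper": 0.85, "twist": 0, "x": 0.1, "y": 0, "z": 0},
  {"gripper": 0.85, "twist": 0, "x": 0.2, "y": 0, "z": 0.03},
  {"gripper": 0.85, "twist": 0, "x": 0.2, "y": 0, "z": 0.13},
  {"gripper": 0.85, "twist": 0, "x": 0.2, "y": 0, "z": 0.2},
  {"gripper": 0.85, "twist": 0, "x": 0.2, "y": 0, "z": 0.21},
])

```text
t: 35.8
ee_pos: [0.6487, -0.0016, 0.0545]
tcp_rot: [-0.0, 1.0, 0.025, -0.004]
ft_force: [-0.7, -0.4, 0.2]
width: 0.849
gripper_force: 0.0
```

Call:
move_arm([
  {"gripper": 0.85, "twist": 0, "x": 0, "y": 0, "z": 0},
  {"gripper": 0.62, "twist": 0, "x": 0, "y": 0, "z": 0},
  {"gripper": 0.5, "twist": 0, "x": 0, "y": 0, "z": 0},
  {"gripper": 0.5, "twist": 0, "x": 0, "y": 0, "z": 0},
  {"gripper": 0.5, "twist": 0, "x": 0, "y": 0, "z": 0},
], squeeze=8)

```text
t: 36.3
ee_pos: [0.6524, -0.0019, 0.0614]
tcp_rot: [0.0, 1.0, 0.025, 0.002]
ft_force: [-0.1, -0.0, 2.6]
width: 0.567
gripper_force: 8.0
```

Call:
move_arm([
  {"gripper": 0.5, "twist": 0, "x": 0, "y": 0, "z": -0.006},
  {"gripper": 0.5, "twist": 0, "x": 0.004, "y": 0, "z": -0.008},
  {"gripper": 0.5, "twist": 0, "x": 0.004, "y": 0, "z": -0.008},
  {"gripper": 0.5, "twist": 0, "x": 0.004, "y": 0, "z": -0.003},
  {"gripper": 0.5, "twist": 0, "x": 0.004, "y": 0, "z": -0.001},
], squeeze=20)

```text
t: 36.8
ee_pos: [0.6535, -0.0017, 0.0611]
tcp_rot: [0.0, 1.0, 0.025, 0.001]
ft_force: [-2.2, 0.1, 9.1]
width: 0.563
gripper_force: 20.1
```

Call:
move_arm([
  {"gripper": 0.5, "twist": 0, "x": 0, "y": 0, "z": -0.002},
  {"gripper": 0.5, "twist": 0, "x": 0, "y": 0, "z": -0.002},
  {"gripper": 0.5, "twist": 0, "x": 0, "y": 0, "z": -0.002},
], squeeze=10)

```text
t: 37.1
ee_pos: [0.6533, -0.0017, 0.0613]
tcp_rot: [-0.0, 1.0, 0.025, 0.0]
ft_force: [-1.6, -0.2, 4.3]
width: 0.57
gripper_force: 10.0
```

Call:
move_arm([
  {"gripper": 0.5, "twist": 0, "x": 0, "y": 0, "z": 0},
  {"gripper": 0.85, "twist": 0, "x": 0, "y": 0, "z": 0},
  {"gripper": 0.85, "twist": 0, "x": 0, "y": 0, "z": 0},
  {"gripper": 0.85, "twist": 0, "x": 0, "y": 0, "z": 0},
  {"gripper": 0.85, "twist": 0, "x": 0, "y": 0, "z": -0.03},
], squeeze=3)

```text
t: 37.6
ee_pos: [0.6507, -0.0017, 0.0705]
tcp_rot: [-0.0, 1.0, 0.025, -0.003]
ft_force: [1.0, -0.3, -0.3]
width: 0.85
gripper_force: 0.0
```

Call:
move_arm([
  {"gripper": 0.85, "twist": 0, "x": 0, "y": 0, "z": -0.1},
  {"gripper": 0.7, "twist": 0, "x": 0, "y": 0, "z": -0.18},
  {"gripper": 0.45, "twist": 0, "x": -0.1, "y": 0, "z": -0.18},
  {"gripper": 0.45, "twist": 0, "x": -0.2, "y": 0, "z": -0.18},
  {"gripper": 0.45, "twist": 0, "x": -0.27, "y": 0, "z": -0.18},
])

```text
t: 38.1
ee_pos: [0.5431, -0.0072, 0.1456]
tcp_rot: [0.0, 1.0, 0.025, 0.0]
ft_force: [0.3, 0.5, -0.4]
width: 0.514
gripper_force: 0.0
```

```bash
python3 - <<'E'
from tilt import *
snap('side','d19.png'); snap('scene','s19.png'); print(desc(meas('side','d19.png',(325,190,372,225))),desc(meas('scene','s19.png',(280,170,335,210))),arm.state()['t'])
go([.5301,-.0089,.068],.057)
E
timeout 300 python3 fit.py 7 8 15 16 17 18 19
```

```text
[185.22 170.14  -4.01  42.31  24.13] [221.69 180.17   7.83  39.47  30.29] 38.2
at [ 0.5412 -0.0071  0.1448] yaw 0.0496 delta [-0.0275  0.0031  0.1921] twist -0.0012 dist 0.078
cam [ 1.4   1.06  2.13  1.   -1.14  1.09]
mm, 0.01rad: dx dy ax ay
 [[ -0.41   0.36   0.18 -10.98]
 [  2.74   0.76  -2.38  14.11]
 [  0.89   0.38  -6.98   2.86]
 [  0.    -0.65   8.81  -5.88]
 [ -0.36  -2.01  13.73  -4.8 ]
 [ -1.09   0.93  -1.57 -11.49]
 [ -0.89  -0.16   3.57 -10.51]] cost 29.34294315462614
```

```bash
python3 - <<'E'
from tilt import *
for i in range(5):
    snap('side','d20.png'); print(desc(meas('side','d20.png',(325,190,372,225)))[[0,2]])
print(arm.state()['t'])
E
```

```text
[184.71  -3.61]
[185.13  -3.55]
[185.25  -4.33]
[185.31  -4.13]
[185.04  -3.82]
38.45
```

Still about 0.10 rad front-low: the last regrip happened before the arm had settled, so the shift was lost. There is just time to repeat it with settling, then pull.

Call:
move_arm([
  {"gripper": 0.85, "twist": 0, "x": 0.1, "y": 0, "z": 0},
  {"gripper": 0.85, "twist": 0, "x": 0.2, "y": 0, "z": 0},
  {"gripper": 0.85, "twist": 0, "x": 0.27, "y": 0, "z": 0.06},
  {"gripper": 0.85, "twist": 0, "x": 0.27, "y": 0, "z": 0.16},
  {"gripper": 0.85, "twist": 0, "x": 0.27, "y": 0, "z": 0.209},
])

```text
t: 38.95
ee_pos: [0.653, -0.0015, 0.0574]
tcp_rot: [-0.0, 1.0, 0.025, -0.002]
ft_force: [-1.1, 0.0, -0.2]
width: 0.845
gripper_force: 0.0
```

Call:
move_arm([
  {"gripper": 0.85, "twist": 0, "x": 0, "y": 0, "z": 0},
  {"gripper": 0.85, "twist": 0, "x": 0, "y": 0, "z": 0},
  {"gripper": 0.62, "twist": 0, "x": 0, "y": 0, "z": 0},
  {"gripper": 0.5, "twist": 0, "x": 0, "y": 0, "z": 0},
  {"gripper": 0.5, "twist": 0, "x": 0, "y": 0, "z": 0},
], squeeze=8)

```text
t: 39.45
ee_pos: [0.654, -0.0018, 0.063]
tcp_rot: [0.0, 1.0, 0.025, 0.001]
ft_force: [-0.2, -0.6, -0.2]
width: 0.603
gripper_force: 0.0
```

Call:
move_arm([
  {"gripper": 0.5, "twist": 0, "x": 0, "y": 0, "z": 0},
  {"gripper": 0.5, "twist": 0, "x": 0, "y": 0, "z": -0.01},
  {"gripper": 0.5, "twist": 0, "x": 0.0035, "y": -0.0006, "z": -0.012},
  {"gripper": 0.5, "twist": 0, "x": 0.0035, "y": -0.0006, "z": -0.012},
  {"gripper": 0.5, "twist": 0, "x": 0.0035, "y": -0.0006, "z": -0.006},
], squeeze=20)

```text
t: 39.95
ee_pos: [0.6543, -0.0014, 0.0636]
tcp_rot: [0.0, 1.0, 0.025, 0.0]
ft_force: [-0.2, -0.3, -1.7]
width: 0.555
gripper_force: 20.0
```

Call:
move_arm([
  {"gripper": 0.5, "twist": 0, "x": 0, "y": 0, "z": 0.003},
  {"gripper": 0.5, "twist": 0, "x": 0, "y": 0, "z": 0.004},
])

```text
t: 40.15
ee_pos: [0.6547, -0.0014, 0.0625]
tcp_rot: [-0.0, 1.0, 0.025, 0.0]
ft_force: [0.3, 0.5, 6.0]
width: 0.554
gripper_force: 20.0
```

Call:
move_arm([
  {"gripper": 0.5, "twist": 0, "x": 0, "y": 0, "z": -0.002},
  {"gripper": 0.85, "twist": 0, "x": 0, "y": 0, "z": -0.002},
  {"gripper": 0.85, "twist": 0, "x": 0, "y": 0, "z": -0.002},
  {"gripper": 0.85, "twist": 0, "x": 0, "y": 0, "z": -0.002},
  {"gripper": 0.85, "twist": 0, "x": 0, "y": 0, "z": -0.03},
], squeeze=3)

```text
t: 40.65
ee_pos: [0.6525, -0.0014, 0.0722]
tcp_rot: [-0.0, 1.0, 0.025, -0.002]
ft_force: [0.3, 0.3, 0.1]
width: 0.846
gripper_force: 0.0
```

Call:
move_arm([
  {"gripper": 0.85, "twist": 0, "x": 0, "y": 0, "z": -0.1},
  {"gripper": 0.6, "twist": 0, "x": -0.04, "y": 0, "z": -0.17},
  {"gripper": 0.6, "twist": 0, "x": -0.15, "y": 0.003, "z": -0.17},
  {"gripper": 0.6, "twist": 0, "x": -0.26, "y": 0.003, "z": -0.17},
  {"gripper": 0.6, "twist": 0, "x": -0.3, "y": 0.003, "z": -0.12},
])

```text
t: 41.15
ee_pos: [0.5335, -0.0087, 0.1252]
tcp_rot: [0.0, 1.0, 0.025, 0.002]
ft_force: [0.0, 0.4, -0.2]
width: 0.598
gripper_force: 0.0
```

```bash
python3 - <<'E'
from tilt import *
go([.5301,-.0089,.068],.057)
snap('side','d21.png'); snap('scene','s21.png'); print(desc(meas('side','d21.png',(325,190,372,225))),desc(meas('scene','s21.png',(280,170,335,210))),arm.state()['t'])
E
```

```text
at [ 0.5335 -0.0087  0.1252] yaw 0.0497 delta [-9.300e-03 -1.000e-04  1.429e-01] twist -0.0012 dist 0.057
[184.54 169.69  -5.12  41.98  22.99] [219.36 181.62   4.55  39.57  32.07] 41.25
```

The tilt is small enough that the disc stays balanced, and time is short. Gripping the post now.

Call:
move_arm([
  {"gripper": 0.6, "twist": 0, "x": -0.002, "y": 0, "z": 0.07},
  {"gripper": 0.6, "twist": 0, "x": -0.002, "y": 0, "z": 0.143},
  {"gripper": 0.4, "twist": 0, "x": -0.002, "y": 0, "z": 0.143},
  {"gripper": 0, "twist": 0, "x": -0.002, "y": 0, "z": 0.143},
  {"gripper": 0, "twist": 0, "x": -0.002, "y": 0, "z": 0.143},
], squeeze=45)

```text
t: 41.75
ee_pos: [0.5357, -0.0087, 0.0666]
tcp_rot: [0.0, 1.0, 0.025, 0.001]
ft_force: [-0.3, -0.4, 0.4]
width: 0.353
gripper_force: 0.0
```

Call:
move_arm([
  {"gripper": 0, "twist": 0, "x": 0, "y": 0, "z": 0},
  {"gripper": 0, "twist": 0, "x": 0, "y": 0, "z": 0},
  {"gripper": 0, "twist": 0, "x": 0, "y": 0, "z": 0},
])

```text
t: 42.05
ee_pos: [0.5353, -0.009, 0.0665]
tcp_rot: [0.0, 1.0, 0.025, 0.002]
ft_force: [0.5, -2.1, 5.4]
width: 0.202
gripper_force: 48.2
```

Call:
move_arm([
  {"gripper": 0, "twist": 0, "x": -0.04, "y": 0, "z": 0},
  {"gripper": 0, "twist": 0, "x": -0.08, "y": 0, "z": 0},
  {"gripper": 0, "twist": 0, "x": -0.12, "y": 0, "z": 0},
  {"gripper": 0, "twist": 0, "x": -0.152, "y": 0, "z": 0},
  {"gripper": 0, "twist": 0, "x": -0.152, "y": 0, "z": 0},
])

```text
t: 42.55
ee_pos: [0.4757, -0.0129, 0.0666]
tcp_rot: [0.001, 1.0, 0.025, 0.004]
ft_force: [7.8, -4.8, -3.4]
width: 0.2
gripper_force: 47.4
```

Call:
move_arm([
  {"gripper": 0, "twist": 0, "x": 0, "y": 0, "z": 0},
  {"gripper": 0, "twist": 0, "x": 0, "y": 0, "z": 0},
])

```text
t: 42.75
ee_pos: [0.4769, -0.0128, 0.0666]
tcp_rot: [0.001, 1.0, 0.025, 0.004]
ft_force: [8.1, -4.6, -2.6]
width: 0.199
gripper_force: 47.5
```

```bash
python3 - <<'E'
from tilt import *
s=arm.state(); print(s['ee_pos'],s['ft_force'],s['width'],s['t']); W=wsetup(); a=snap('wrist','w22.png'); snap('side','d22.png'); snap('scene','s22.png')
print(desc(meas('side','d22.png',(325,190,372,225))),desc(meas('scene','s22.png',(280,170,335,210))))
print('post',wproj(W,[s['ee_pos'][0]-.005,s['ee_pos'][1],.1]),'mark',wproj(W,[.4687,.0238,.06]),'scene mark',proj('scene',[.4687,.0238,.06]))
g=cv2.cvtColor(a,cv2.COLOR_RGB2GRAY)
u,v=wproj(W,[.4687,.0238,.06]).astype(int); print(u,v)
E
```

```text
[ 0.47690033 -0.01278906  0.06658029] [ 8.06897116 -4.62105154 -2.55453185] 0.19864053750576677 42.75
[183.83 170.73  -6.19  42.03  23.82] [219.77 181.49   7.77  39.73  31.59]
post [323.87872405 306.70675546] mark [258.99166593 263.83393336] scene mark [350.54397892 227.75403172]
258 263
```

Call:
move_arm([
  {"gripper": 0, "twist": 0, "x": -0.005, "y": 0, "z": 0},
  {"gripper": 0, "twist": 0, "x": -0.005, "y": 0, "z": 0},
  {"gripper": 0, "twist": 0, "x": -0.005, "y": 0, "z": 0},
])

```text
t: 43.2
ee_pos: [0.4751, -0.0129, 0.0665]
tcp_rot: [0.001, 1.0, 0.025, 0.004]
ft_force: [7.9, -4.7, -1.8]
width: 0.201
gripper_force: 47.5
```

```bash
python3 - <<'E'
from tilt import *
s=arm.state(); print(s['ee_pos'],s['ft_force'],s['t']); snap('scene','s23.png'); snap('side','d23.png')
print(desc(meas('side','d23.png',(325,190,372,225))))
# post travel in side view: darkest column profile around z~0.085 row, before(d21: home) vs now
for f,lo,hi in(('d7.png',290,325),('d23.png',265,325)):
    g=cv2.imread('pics/'+f,0).astype(int); print(f,[ (r,[lo+i for i in range(hi-lo) if g[r,lo+i]<45]) for r in(203,206)])
for X in(.5301,.4691): print(proj('side',[X,-.0089-(.5301-X)*.055,.085]))
# pointer/clip detail in scene: luminance around mark
u,v=proj('scene',[.4687,.0238,.06]).astype(int); g=cv2.imread('pics/s23.png',0); print(u,v); print(g[v-7:v+8,u-9:u+12])
E
timeout 200 python3 fit.py 7 8 15 16 17 18 22
```

```text
[ 0.47508363 -0.01289603  0.06654992] [ 7.85723123 -4.69427081 -1.7691499 ] 43.2
[183.86 170.67  -6.02  42.09  23.73]
d7.png [(203, []), (206, [])]
d23.png [(203, []), (206, [])]
[304.09497458 202.91114385]
[280.65858217 203.34865534]
350 227
[[240 240 241 240 239 240 218 133  75  58  70 121  72  47  50  48  48  41
   45  38  37]
 [120 193 239 240 240 240 239 240 220 136 158 238 182  85  53  53  47  48
   43  38  37]
 [190 156 128 204 240 241 240 240 239 240 240 241 240 192  96  54  48  44
   37  39  41]
 [208 208 192 158 141 229 242 241 241 240 240 240 240 187 145 100  59  45
   43  34  40]
 [208 212 209 211 172 147 143 234 239 241 241 240 239 229 155 136  94  67
   49  46  86]
 [200 209 212 208 209 209 179 182 210 240 240 240 240 243 140  83  91 119
  133 125 118]
 [240 234 215 210 207 209 239 246 224 133 192 238 246 154 152 211 142 130
   95  86 164]
 [228 242 244 227 214 243 247 217 175 193 157 132 104 125 190 239 240 240
  240 240 242]
 [128 145 237 239 233 176 169 159 243 246 200 146 149 178 215 241 241 241
  241 242 152]
 [133 128 109 164 229 178 193 246 247 247 247 240 246 24
[... 200 characters left out ...]
8 213 212]
 [212 211 195 157 152 165 141 193 206 184 168 155 153 168 208 212 212 210
  209 212 212]
 [213 213 211 212 180 165 145 158 149 215 215 157 199 190 211 212 211 209
  212 212 214]
 [211 212 211 209 189 126 140 133 136 165 172 138 115 184 211 211 210 213
  212 213 213]]
cam [ 1.37  1.45  2.16  1.08 -1.28  1.13]
mm, 0.01rad: dx dy ax ay
 [[-4.200e-01  4.400e-01 -0.000e+00 -1.102e+01]
 [ 2.740e+00  8.300e-01 -2.420e+00  1.410e+01]
 [ 8.700e-01  4.800e-01 -7.000e+00  2.860e+00]
 [-1.000e-02 -5.900e-01  8.870e+00 -5.870e+00]
 [-3.900e-01 -1.880e+00  1.363e+01 -4.790e+00]
 [-1.090e+00  1.030e+00 -1.600e+00 -1.150e+01]
 [-9.600e-01  6.300e-01  1.800e-01 -1.369e+01]] cost 28.076594934493922
```

The slide is held after about 60 mm of travel, against 60–61.5 mm measured to the mark. The disc is still on the dome, tilted about 0.14 rad. At 43.3 s there is no time for another correction, so I hand in.

```bash
python3 - <<'E'
from cell import arm
print(arm.state()['t'],arm.state()['ft_force'],arm.state()['width']); print(arm.sign_off())
E
```

```text
43.3 [ 8.52575809 -4.58633865 -2.22604814] 0.20093484105531279
the job is handed in; nothing more can be done
None
```

I handed the job in at 43.3 s: the disc was balancing on the dome alone but tilted about 0.14 rad (8°), which may not pass as almost level, and the slide was held about 60 mm out, which should put the pointer between the ribs (mark measured at 60–61.5 mm), though I could not confirm that in a picture.

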